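# Start the studio compressor at its guarded switch

## Task

Switch on the compressor at its guarded toggle switch, using only the outside of the fingers: raise the hinged guard by its front tab with the back of a finger, and with the guard held up push the toggle over to ON, towards the guard's hinge, then draw back and let the guard drop fully shut. Do it gently and do not pinch or force the guard or toggle; leave the rotary isolator, the capped outlet and all the loose things on the table as they are.

Things in the scene. Friction and masses are not known exactly. Their poses are not given: they have to be found in the camera images.
- board: Plywood board 125 x 335 x 15 mm fixed on the table, with three grey enclosures (80 deep in x, 84 wide in y, 55 mm tall) in a row at y = -105, 0, +105 mm, in any order: guarded switch, rotary isolator (black bar knob 30 mm tall), capped outlet (round black flap, 18 mm tall). Origin: centre of its underside; -x is its front, facing the robot within 0.3 rad. Only things under 60 mm tall stand before it.
- switch: Enclosure with the guarded toggle, the only one with an aluminium hood. Fixed. Origin: centre of its underside, 15 mm above the table; axes as the board's: -x front, +x towards the guard's hinge. Flat top 55 mm above the origin. On it two fixed side cheeks, 19 mm high, x -38 to 2 mm, 54 mm clear between them; open in front. The toggle rises through a nut (15 mm wide, 8 mm tall with its bushing) at x = -27 mm, y = 0.
- guard (a joint): Hinge of the guard, rad: 0 shut, grows as the front rises, stop at 1.3. It never stays open: a light spring and its weight (about 50 g) drop it shut from any angle once it is let go. About 0.3 N upwards at the tab opens it, 0.5 N holds it up.
- guard_hinge (a point): Middle of the guard's hinge axis, parallel to the switch's y: x = -9 mm, 75 mm above the switch's origin (20 mm over the enclosure's top). The hood is a flat top plate, 60 mm wide, reaching 29 mm forward of the hinge, its lower face 17 mm over this axis when shut, on two side skirts (55 mm clear between) pivoted on the outer cheeks; its front is open.
- guard_edge (a point): Middle of the front edge of the guard's lifting tab, at its lower face; moves with the guard. Shut: x = -50 mm, y = 0, 92 mm above the switch's origin (37 mm over the enclosure's top), 10 mm in front of the enclosure's front face. The tab goes on 12 mm (x) forward of the top plate, level with it, 36 mm wide (y), 2.5 mm thick. Clear depth behind this edge up to the OFF toggle: 12 mm at its tip, 18 mm near its foot.
- toggle (a joint): Hinge of the toggle's steel bat handle, rad: 0 = OFF, leaning 0.22 to the front (-x); 0.44 = ON, leaning 0.22 to the hinge side (+x). Over-centre spring: snaps from the middle (0.22) to either end; takes about 3 N near the tip. Axis parallel to the switch's y at x = -27 mm, 60 mm above the switch's origin. The shut guard does not touch it.
- toggle_tip (a point): Top end of the bat handle, 30 mm from its pivot. The handle is round, 6 mm thick at the foot and 9 mm near its end. OFF: x = -34 mm, 89 mm above the switch's origin; ON: x = -20 mm, same height.
- isolator_end (a point): End of the black bar knob of the rotary isolator, 19 mm from its axis; moves if the knob turns. Leave alone.
- outlet_flap (a joint): Hinge of the outlet's round black flap, 0 shut. Leave alone.
- tape: Loose roll of paper tape lying flat, 100 mm across, 25 mm tall; origin at the centre of its underside. Leave alone.
- brush: Loose paint brush lying on the table, 190 mm long; origin under its middle. Leave alone.
- tub: Loose open white tub, 90 mm across, 58 mm tall; origin at the centre of its underside. Leave alone.
- paint_tall: Loose blue paint bottle, 58 mm across, 165 mm tall; origin at the centre of its underside. Leave alone.
- paint_small: Loose small white bottle, 48 mm across, 105 mm tall; origin at the centre of its underside. Leave alone.
- jar: Loose amber jar, 68 mm across, 62 mm tall; origin at the centre of its underside. Leave alone.
- screwdriver: Loose screwdriver, 180 mm long, lying on the table. Leave alone.

How it is judged:
By the outcome, as a careful person would: the job done as asked, in the order asked, and still so for the second after the job is handed in, with the robot touching nothing.
It also fails if it takes over 42 s, if anything falls off the work surface, if the arm or the gripper's body presses on something with over 40 N, if the wrist force passes 120 N, or if a joint passes its speed limit or range.

## Robot

A 7-joint arm with a two-finger parallel gripper is mounted at the origin on the work surface. World frame = base frame: x ahead of the robot, y to its left, z up, the work surface at z = 0. Lengths are in m, angles in rad, forces in N, time in s.
With the tool pointing down it reaches from about 0.4 to 0.875 m from the base axis. Payload 6.5 kg.
Tool frame: the origin (TCP) lies on the centre line of the jaws, within the pads' length; the fingertips stand 22 mm ahead of it and the grasp point (between the pads) lies 3 mm ahead of it; z points along the fingers, y is the line along which they close (so a half turn about z gives the same grasp; the last joint's range is limited). The gripper opens to 85 mm and grips with 20 to 120 N. Pads are 22 mm wide; open, the fingers measure 114 mm over their backs; the gripper's body (76 mm by 85 mm) begins 54 mm behind the grasp point. The pads swing forward as they close: fully open they stand 13 mm farther back than shut.
Start: joints at [1.254, 0.536, -0.004, 1.538, 0.003, 1.067, -0.071], TCP at [0.161, -0.63, 0.253] pointing down, gripper open.
Joint ranges: [-2.7, 2.7], [-0.37, 2.16], [-1.27, 1.26], [0.24, 2.4], [-1.31, 4.45], [0.19, 1.91], [-2.76, 2.76]. Speed limits (rad/s): [2.39, 2.39, 3.14, 3.14, 3.14, 3.14, 3.14].

## Interface

Orientations are given as [roll, pitch, yaw] about the fixed x, y, z axes, in that order (R = Rz(yaw) Ry(pitch) Rx(roll)).
In Python, from workcell import arm gives the robot as it stands. The module is installed in compiled form; this text tells all that it offers.
- The arm moves only by the tool drive_tool, never from a script. Its argument "moves" is a list of rows, each a list of 3 entries, a list of its own where there are three numbers: the closure, from 0 (fully open) to 1 (shut), then the shift along the tool's x, y, z in units of 0.05 m (1.0 is 0.05 m), then the turn, a rotation vector about the tool's x, y, z in units of 5 degrees (1.0 is 5 degrees). A call has 1 to 10 rows; each row shifts and turns the commanded pose from where the row before left it, along the tool's axes as they then stand; what a row does not reach is not made up. A row lasts 1/10 s, in which the tool goes at most 50 mm and 8.59 degrees, less where a joint would pass 70% of its speed; a pose out of reach is approached as far as the arm can. A call with a number of a shift or a turn outside -1 to 1 is refused whole. A call with a gripper value outside its range is refused whole. The fingers move at their own pace and stop on an object; the grip force is fixed at half the most. Time passes only in rows, so rows that do not move let the fingers close. It gives the time, the measured TCP pose, the force, the opening and the grip force at its end, in the units of the state.
- arm.observe(): the state, without advancing time (a new reading comes with each control period).
- arm.capture(name): name is "scene" or "side" or "wrist"; returns a dict with "img" (480x640x3 uint8, red, green, blue), "fovy" (degrees; the focal length in pixels is half the picture's height over the tangent of half this angle, whatever the lens; pixels are square), "cx", "cy" (the principal point, pixels), "xyz" and "rotation" of the camera in the world. Camera axes: x right, y up, looking along -z (the intrinsics and any distortion apply to the point x, -y, -z); pixel columns grow to the right and rows downward; lengths in m; the calibration is good to about 2 mm. A picture is of the moment at which its call begins. There is no depth.
- arm.finish_job(): hands the job in; it is judged then, once.
The state is a dict: "clock": time; "joints": joint angles; "joint_velocities": joint speeds; "effort": joint torques, N m; "tcp_pos": TCP position; "tool_rot": TCP orientation; "contact_force": force on the tool from outside, world axes, zero at the start; "wrist_torque": the same for the moment, N m; "opening": opening from 0.0 (shut) to 1.0 (fully open); "gripper_force": force on a finger pad.
Only numpy, scipy, OpenCV 4.12 (cv2) and the standard library are available. Lean on these libraries where they do the work, as an engineer would, in place of code of your own. Each camera call takes 0.05 s, during which the arm holds its last target. There are 200 camera calls.

## Working session

There is one attempt and no reset: what is moved stays moved. The work goes in short steps, Python scripts to look and compute and a tool call to move; the robot and the scene stay as the last step left them, time stands still between calls to the robot, and variables do not carry over. Pictures are saved under pics/ and viewed, at most 10 in all, crops included, and the job is handed in when it is done.

Besides the shell and the picture viewer there is one more tool, called after "Request:" as name(argument=value, ...) on one line, values as JSON. drive_tool: Moves the arm, as the interface text tells. Its arguments: {"type":"object","properties":{"moves":{"type":"array","items":{"type":"array"}}},"required":["moves"]}

```bash
mkdir -p pics
cat > h.py <<'E'
import numpy as np, cv2, pickle
from workcell import arm
def snap(n,f):
    c=arm.capture(n); cv2.imwrite(f'pics/{f}.png',c['img'][:,:,::-1]); pickle.dump(c,open(f'pics/{f}.pkl','wb')); return c
def load(f): return pickle.load(open(f'pics/{f}.pkl','rb'))
def ray(c,u,v):
    f=240/np.tan(np.radians(c['fovy'])/2)
    d=np.array([(u-c['cx'])/f,-(v-c['cy'])/f,-1]); return np.array(c['xyz']),np.array(c['rotation']).reshape(3,3)@d
def onz(c,u,v,z):
    o,d=ray(c,u,v); return o+d*(z-o[2])/d[2]
def proj(c,p):
    f=240/np.tan(np.radians(c['fovy'])/2); q=np.array(c['rotation']).reshape(3,3).T@(np.array(p)-c['xyz'])
    return c['cx']+f*q[0]/-q[2], c['cy']-f*q[1]/-q[2]
E
python3 - <<'E'
from h import *
for n in('scene','side'):
    c=snap(n,n+'0'); print(n,{k:v for k,v in c.items() if k!='img'})
print(arm.observe())
a=cv2.imread('pics/scene0.png');
E
```

```text
scene {'fovy': 43.758159136459504, 'cx': 322.62827834944136, 'cy': 245.46806292130722, 'xyz': array([ 1.39870335, -0.28665362,  0.81083751]), 'rotation': array([ 0.861154  , -0.02152773,  1.21681084])}
side {'fovy': 43.177241881793584, 'cx': 313.1717794891006, 'cy': 238.98722924370745, 'xyz': array([0.49830385, 1.09036935, 0.7212638 ]), 'rotation': array([ 1.04761638, -0.01395427, -3.02069013])}
{'clock': 0.1, 'joints': array([ 1.25381755,  0.53714883, -0.00443586,  1.53875561,  0.00259802,
        1.06729917, -0.07119521]), 'joint_velocities': array([-0.00078125, -0.0028887 ,  0.00099153, -0.00151445, -0.00033161,
       -0.00029344, -0.00048341]), 'effort': array([ 2.89534946e-03, -5.84566784e+01,  1.05161615e+00, -2.59778738e+01,
        1.25261710e-02,  4.55878835e-03,  7.84264643e-06]), 'tcp_pos': array([ 0.16115906, -0.6291561 ,  0.25247013]), 'tool_rot': array([-3.13999178e+00,  1.17995768e-04,  2.50852013e-01]), 'contact_force': array([-0.50492055,  0.09516549, -1.03826523]), 'wrist_torque': array([-0.0285586 , -0.0148213 , -0.00216614]), 'gripper_force': 0.0, 'opening': 0.9982524352355377}
```

View pics/scene0.png

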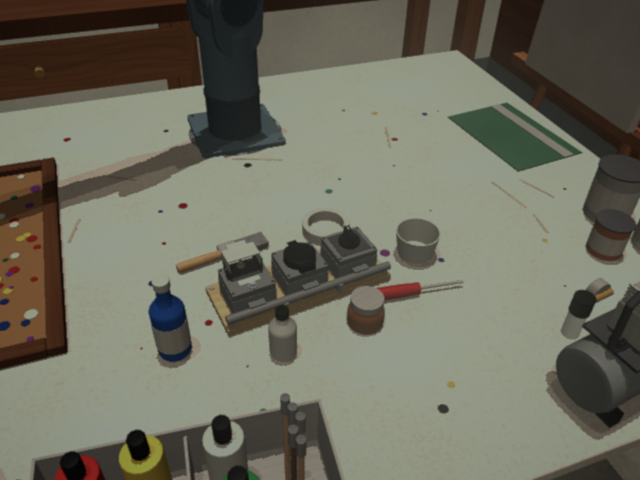

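View pics/side0.png

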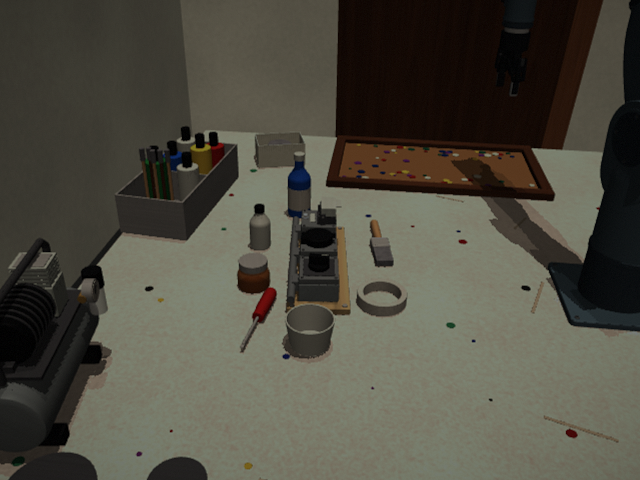

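The scene view shows the switch with its aluminium hood at the left end of the board, near (243,265). The isolator is at (300,262) and the outlet at (348,248). In the side view the switch is the far one, near (322,215). I'll enlarge both views to get corner pixels.

```bash
sed -i 's/^import numpy.*/&\nfrom scipy.spatial.transform import Rotation as Ro/; s/np.array(c\[.rotation.\]).reshape(3,3)/Ro.from_euler("xyz",c["rotation"]).as_matrix()/' h.py
python3 - <<'E'
from h import *
a=cv2.imread('pics/scene0.png')[215:335,200:400]; b=cv2.imread('pics/side0.png')[195:320,275:355]
a=cv2.resize(a,None,fx=4,fy=4,interpolation=cv2.INTER_CUBIC)
cv2.imwrite('pics/c1.png',np.clip(a*1.5,0,255))
c=load('scene0')
for u,v in [(227,325),(208,293),(388,275)]: print(onz(c,u,v,.015))
print(onz(c,243,250,.107))
E
```

```text
[ 0.68259338 -0.18341227  0.015     ]
[ 0.59369047 -0.19826611  0.015     ]
[0.65876353 0.14026899 0.015     ]
[ 0.6008489  -0.12715441  0.107     ][ WARN:0@0.347] global loadsave.cpp:1063 imwrite_ Unsupported depth image for selected encoder is fallbacked to CV_8U.
```

View pics/c1.png

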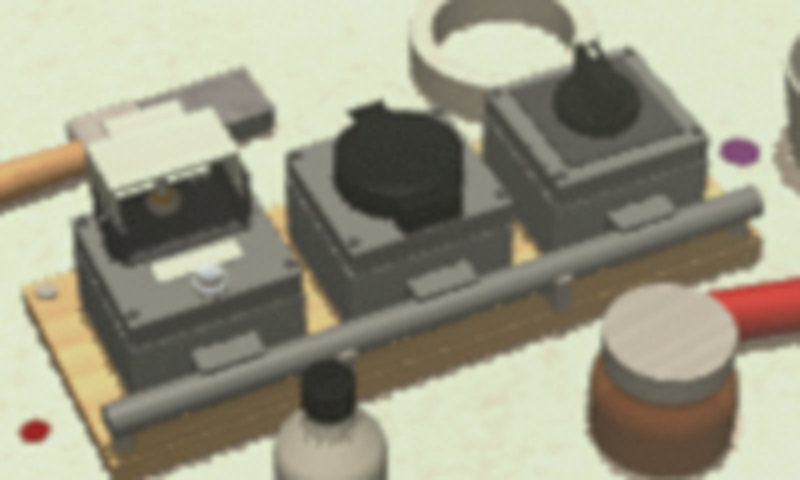

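Run:
```python
from h import *
c=load('scene0')
L=[(75,225,-40,-147),(130,330,40,-147),(305,270,40,-63),(288,157,-40,-42),(350,250,40,-42),(515,200,40,42),(485,95,-40,63),(635,50,-40,147),(707,130,40,147),(560,185,40,63)]
W=np.array([onz(c,200+u/4-.4,215+v/4-.4,.07)[:2] for u,v,_,_ in L]); B=np.array([l[2:] for l in L])/1000.
wm,bm=W.mean(0),B.mean(0); U,S,V=np.linalg.svd((B-bm).T@(W-wm)); R=(U@V).T
t=wm-R@bm; yaw=np.arctan2(R[1,0],R[0,0]); print(yaw,t,np.round(1000*(W-(B@R.T+t)),1).tolist())
s=t+R@[0,-.105]; print('switch',s)
for n,p in dict(edge=(-.05,0,.092),hinge=(-.009,0,.075),tip=(-.034,0,.089)).items(): print(n,s+R@p[:2],p[2]+.015)
# tab corners check in image
for y in(-.018,.018): 
  u,v=proj(c,[*(s+R@[-.05,y]),.1095]); print((u-200)*4,(v-215)*4)
for y in(-.03,.03):
  u,v=proj(c,[*(s+R@[-.009,y]),.1095]); print((u-200)*4,(v-215)*4)
# brush, tape
print('brush ferrule',onz(c,268,238,.01)[:2],'handle',onz(c,180,267,.005)[:2],'tape',onz(c,325,226,.012)[:2], 'tall', onz(c,173,352,0)[:2])
```

```text
0.12417203946563726 [ 0.6167301  -0.02649358] [[4.9, 2.3], [-2.1, -0.0], [-2.6, -1.6], [4.5, 1.9], [-5.7, 0.3], [-2.3, -1.5], [4.9, 0.4], [6.7, -0.8], [-5.7, -1.8], [-2.5, 1.0]]
switch [ 0.62973468 -0.13068514]
edge [ 0.58011965 -0.1368778 ] 0.107
hinge [ 0.62080398 -0.13179982] 0.09
tip [ 0.59599646 -0.13489615] 0.104
101.15356290467525 123.18276933349
176.35459156293814 100.4987549365286
108.17188209330448 186.410598131592
236.08368822473562 146.48973580902612
brush ferrule [ 0.47077935 -0.04658071] handle [ 0.49469863 -0.23394763] tape [0.47391786 0.07883381] tall [ 0.69892348 -0.28276191]
```

The fit puts the board at yaw ≈ 0.124 and the shut tab edge at about (0.580, -0.137, 0.107). I'll approach from the front with closed fingers tilted forward and the closing axis in the vertical plane. That way the back of a finger lifts the tab and the fingertip pushes the toggle.

Request:
drive_tool(moves=[[1, [0.66, -0.65, -0.05], [0, 0, 0]], [1, [0.66, -0.65, -0.05], [0, 0, 0]], [1, [0.66, -0.65, -0.05], [0, 0, 0]], [1, [0.66, -0.65, -0.05], [0, 0, 0]], [1, [0.66, -0.65, -0.05], [0, 0, 0]], [1, [0.66, -0.65, -0.05], [0, 0, 0]], [1, [0.66, -0.65, -0.05], [0, 0, 0]], [1, [0.66, -0.65, -0.05], [0, 0, 0]], [1, [0.66, -0.65, -0.05], [0, 0, 0]], [1, [0.66, -0.65, -0.05], [0, 0, 0]]])

```text
clock: 1.1
tcp_pos: [0.4008, -0.2311, 0.2783]
tool_rot: [3.142, 0.0, 0.251]
contact_force: [1.0, -0.7, -0.3]
opening: 0.001
gripper_force: 0.0
```

Request:
drive_tool(moves=[[1, [0.66, -0.65, -0.05], [0, 0, 0]], [1, [0, 0, 0], [0, 0, -1]], [1, [0, 0, 0], [0, 0, -1]], [1, [0, 0, 0], [0, 0, -1]], [1, [0, 0, 0], [0, 0, -1]], [1, [0, 0, 0], [0, 0, -1]], [1, [0, 0, 0], [0, 0, -1]], [1, [0, 0, 0], [0, 0, -1]], [1, [0, 0, 0], [0, 0, -1]], [1, [0, 0, 0], [0, 0, -1]]])

```text
clock: 2.1
tcp_pos: [0.4239, -0.1932, 0.2805]
tool_rot: [-3.141, 0.0, 1.04]
contact_force: [0.6, 0.0, 0.1]
opening: 0.005
gripper_force: 0.0
```

```bash
python3 -c "
from h import *
o=arm.observe(); print(o['clock'],o['joints'].round(3),o['tcp_pos'].round(4),o['tool_rot'].round(3),o['contact_force'].round(2))"
```

```text
2.1 [ 0.654  0.211 -0.368  1.96   0.09   0.987 -0.287] [ 0.4239 -0.1932  0.2805] [-3.141  0.     1.04 ] [0.61 0.01 0.11]
```

Request:
drive_tool(moves=[[1, [0, 0, 0], [0, 0, -1]], [1, [0, 0, 0], [0, 0, -1]], [1, [0, 0, 0], [0, 0, -1]], [1, [0, 0, 0], [0, 0, -1]], [1, [0, 0, 0], [0, 0, -1]], [1, [0, 0, 0], [0, 0, -1]], [1, [0, 0, 0], [0, 0, -1]], [1, [0, 0, 0], [0, 0, -0.5]]])

```text
clock: 2.9
tcp_pos: [0.4239, -0.1932, 0.2805]
tool_rot: [-3.141, -0.0, 1.694]
contact_force: [0.2, 0.6, 0.6]
opening: -0.002
gripper_force: 0.0
```

Request:
drive_tool(moves=[[1, [0, 0, 0], [-1, 0, 0]], [1, [0, 0, 0], [-1, 0, 0]], [1, [0, 0, 0], [-1, 0, 0]], [1, [0, 0, 0], [-1, 0, 0]], [1, [0, 0, 0], [-1, 0, 0]], [1, [0, 0, 0], [-1, 0, 0]], [1, [0, 0, 0], [-1, 0, 0]], [1, [0, 0, 0], [-1, 0, 0]]])

```text
clock: 3.7
tcp_pos: [0.424, -0.1911, 0.2803]
tool_rot: [2.489, -0.006, 1.695]
contact_force: [0.7, 0.8, -0.3]
opening: -0.001
gripper_force: 0.0
```

```bash
python3 -c "
from h import *
o=arm.observe(); print(o['clock'],o['joints'].round(3),o['tcp_pos'].round(4),o['tool_rot'].round(3),o['contact_force'].round(2));print(Ro.from_euler('xyz',o['tool_rot']).as_matrix().round(3))"
```

```text
3.7 [ 1.129  0.047 -0.53   2.338 -1.035  0.466  1.607] [ 0.424  -0.1911  0.2803] [ 2.489 -0.006  1.695] [ 0.7   0.81 -0.28]
[[-0.124  0.789  0.602]
 [ 0.992  0.095  0.08 ]
 [ 0.006  0.607 -0.795]]
```

Request:
drive_tool(moves=[[1, [0.23, 0.13, 0.6], [0, 0, 0]], [1, [0.23, 0.13, 0.6], [0, 0, 0]], [1, [0.23, 0.13, 0.6], [0, 0, 0]], [1, [0, 0, 0], [-1, 0, 0]], [1, [0, 0, 0], [-1, 0, 0]], [1, [0, 0, 0], [-1, 0, 0]], [1, [0, 0, 0], [-1, 0, 0]], [1, [0, 0, 0], [0, 0, 0]]])

```text
clock: 4.5
tcp_pos: [0.4813, -0.1764, 0.2604]
tool_rot: [2.336, -0.055, 1.725]
contact_force: [0.5, -0.7, -0.7]
opening: 0.001
gripper_force: 0.0
```

```bash
python3 -c "
from h import *
o=arm.observe(); print(o['clock'],o['joints'].round(3),o['tcp_pos'].round(4),o['tool_rot'].round(3),o['contact_force'].round(2));print(Ro.from_euler('xyz',o['tool_rot']).as_matrix().round(3))
snap('side','side1');c=snap('wrist','w1');s=snap('scene','scene1')
a=cv2.resize(s['img'][190:340,180:330],(480,480),interpolation=cv2.INTER_CUBIC)
b=cv2.resize(c['img'],(320,240));
d=np.zeros((480,800,3),np.uint8);d[:,:480]=a;d[:240,480:]=b
e=cv2.resize(load('side1')['img'][140:300,260:460],(300,240));d[240:,480:780]=e
cv2.imwrite('pics/m1.png',d[:,:,::-1])"
```

```text
4.5 [ 1.604  0.391 -1.161  2.319 -1.306  0.191  1.961] [ 0.4813 -0.1764  0.2604] [ 2.336 -0.055  1.725] [ 0.46 -0.67 -0.67]
[[-0.153  0.69   0.707]
 [ 0.987  0.067  0.148]
 [ 0.055  0.72  -0.691]]
```

View pics/m1.png

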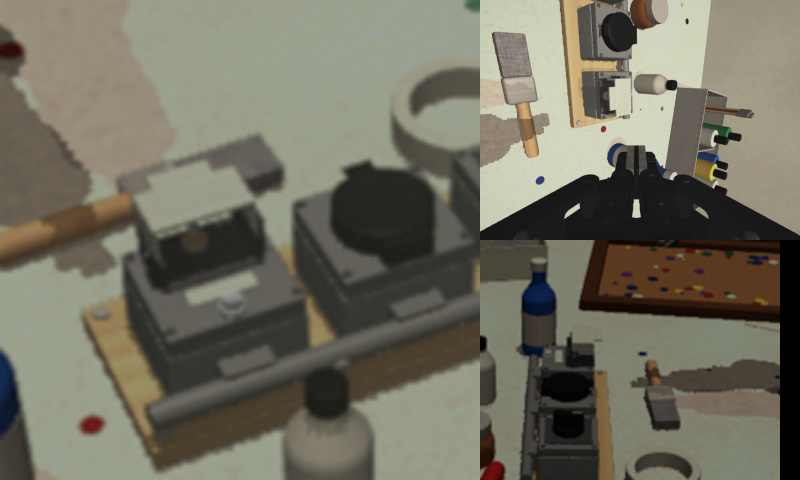

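The montage shows the hood still shut, with the brush and bottles clear of the approach. j5 and j6 are at their limits, so the wrist can't tilt further in this branch. I'll identify the kinematics from the recorded poses so I can plan a reachable configuration.

```bash
cat > fk.py <<'E'
import numpy as np, itertools
from scipy.spatial.transform import Rotation as Ro
from scipy.optimize import least_squares
J=np.array([[1.25381755,.53714883,-.00443586,1.53875561,.00259802,1.06729917,-.07119521],[.654,.211,-.368,1.96,.09,.987,-.287],[1.129,.047,-.53,2.338,-1.035,.466,1.607],[1.604,.391,-1.161,2.319,-1.306,.191,1.961]])
P=np.array([[.16115906,-.6291561,.25247013],[.4239,-.1932,.2805],[.424,-.1911,.2803],[.4813,-.1764,.2604]])
E=np.array([[-3.13999,.000118,.25085],[-3.141,0,1.04],[2.489,-.006,1.695],[2.336,-.055,1.725]])
def frames(q,s,c):
    R=Ro.from_euler('z',s[0]*q[0]+c[0]);o=[R]
    for i in range(1,7):
        R=R*Ro.from_euler('z' if i%2==0 else 'y',s[i]*q[i]+(c[1] if i==6 else 0)); o.append(R)
    return o
if __name__=='__main__':
    T=Ro.from_euler('xyz',E); best=[]
    for a in itertools.product([1,-1],repeat=4):
        s=[a[0],1,a[1],1,a[2],1,a[3]]
        for c0 in np.arange(-3,3,1.5):
          for c1 in np.arange(-3,3,1.5):
            f=lambda c:np.concatenate([(frames(q,s,c)[-1].inv()*t).as_rotvec() for q,t in zip(J,T)])
            r=least_squares(f,[c0,c1]); best.append((r.cost,s,r.x))
    best.sort(key=lambda b:b[0]); 
    for b in best[:12:3]: print(b)
    s,c=best[0][1:]
    A=[];B=[]
    for q,p in zip(J,P):
        o=frames(q,s,c); z=np.array([0,0,1]);x=np.array([1,0,0])
        A.append(np.array([z,o[1].apply(z),o[3].apply(z),o[5].apply(z),o[1].apply(x),o[3].apply(x),o[5].apply(x),]).T);B.append(p)
    A=np.vstack(A);B=np.hstack(B)
    for n in (4,7):
        l,res,_,_=np.linalg.lstsq(A[:,:n],B,rcond=None); print(n,l.round(4),(A[:,:n]@l-B).round(4))
E
python3 fk.py
```

```text
(np.float64(3.853302685715863e-07), [-1, 1, -1, 1, -1, 1, -1], array([6.43055797e-04, 1.57154817e+00]))
(np.float64(3.8533026857167534e-07), [-1, 1, -1, 1, -1, 1, -1], array([6.43055831e-04, 1.57154817e+00]))
(np.float64(3.8533026857171875e-07), [-1, 1, -1, 1, -1, 1, -1], array([6.43055836e-04, 1.57154817e+00]))
(np.float64(3.8533026857183913e-07), [-1, 1, -1, 1, -1, 1, -1], array([ 6.43056077e-04, -4.71163714e+00]))
4 [0.2748 0.534  0.4347 0.2718] [ 0.0447  0.0092 -0.001   0.0166  0.0382  0.0048  0.0026  0.027  -0.0022
 -0.0038 -0.0009 -0.0016]
7 [ 0.2919  0.4837  0.4422  0.2303  0.0675 -0.0173  0.0598] [ 0.0405  0.0211 -0.0086  0.0175  0.0136  0.0103  0.0143  0.0144  0.0026
 -0.0119 -0.0039 -0.0043]
```

```bash
cat > fk2.py <<'E'
from fk import *
S=[-1,1,-1,1,-1,1,-1];C=[0,np.pi/2]
def basis(q):
    o=frames(q,S,C);x,y,z=np.eye(3)
    return np.array([z,o[1].apply(z),o[3].apply(z),o[5].apply(z),o[0].apply(x),o[0].apply(y),o[2].apply(y),o[4].apply(y)]).T
A=np.vstack([basis(q) for q in J]);B=P.ravel()
Ln=np.linalg.lstsq(A,B,rcond=None)[0]
def fk(q): return basis(q)@Ln, frames(q,S,C)[-1]
lo=np.array([-2.7,-.37,-1.27,.24,-1.31,.19,-2.76]);hi=np.array([2.7,2.16,1.26,2.4,4.45,1.91,2.76])
def solve(p,R,q0,m=.03,w=(1,1,1)):
    f=lambda q:np.r_[(fk(q)[0]-p)*10,(R.inv()*fk(q)[1]).as_rotvec()*np.array(w),(q-(lo+hi)/2)*1e-4]
    return least_squares(f,np.clip(q0,lo+m,hi-m),bounds=(lo+m-1e-9,hi-m+1e-9))
def down(beta,h=.124):  # tool z beta below horizontal, heading h, tool y up-forward, x left
    f=np.array([np.cos(h),np.sin(h),0]);u=np.array([0,0,1.]);l=np.cross(u,f)
    z=f*np.cos(beta)-u*np.sin(beta); y=np.cross(z,l); return Ro.from_matrix(np.array([l,y,z]).T)
if __name__=='__main__':
    print(Ln.round(4),(A@Ln-B).round(4))
    edge=np.array([.580,-.137,.107]); rng=np.random.default_rng(0)
    for flip in (0,1):
     for b in (50,40,30,20,10):
      R=down(np.radians(b)); 
      if flip: R=R*Ro.from_euler('z',np.pi)
      p=edge-np.array([0,0,.02])-.022*R.as_matrix()[:,2]
      r=min((solve(p,R,rng.uniform(lo,hi)) for _ in range(25)),key=lambda r:r.cost)
      print(flip,b,r.cost.round(5),r.x.round(2))
E
python3 fk2.py
```

```text
[ 0.3487  0.5042  0.4454  0.314   0.0007 -0.0242 -0.0198 -0.001 ] [-0.0001 -0.     -0.      0.      0.0001  0.0001 -0.0001 -0.     -0.0003
  0.0001 -0.0001  0.0002]
0 50 0.0 [ 1.27  1.06 -1.24  2.24  2.14  0.6  -1.28]
0 40 0.0 [ 1.35  1.21 -1.24  2.31  2.55  0.66 -1.48]
0 30 0.0 [ 1.45  1.44 -1.24  2.35  2.86  0.73 -1.48]
0 20 0.0 [ 1.58  1.71 -1.24  2.35  3.09  0.7  -1.35]
0 10 0.0 [ 1.76  2.04 -1.24  2.31  3.19  0.54 -1.08]
1 50 0.0 [ 0.86  0.68 -0.66  2.26  3.02  0.3   0.7 ]
1 40 0.0 [ 0.63  0.68 -0.31  2.34  3.55  0.66  0.16]
1 30 0.0 [ 0.98  0.92 -0.64  2.37  3.48  0.83  0.56]
1 20 0.0 [ 1.04  1.08 -0.62  2.37  3.65  1.05  0.61]
1 10 0.0 [ 0.21  1.18  0.26  2.37  3.62  1.86 -0.03]
```

```bash
cat > plan.py <<'E'
from fk2 import *
def solve2(p,R,q0,reg=.02,m=.06):
    rngq=(hi-lo)/2
    f=lambda q:np.r_[(fk(q)[0]-p)*100,(R.inv()*fk(q)[1]).as_rotvec()*20,reg*((q-(lo+hi)/2)/rngq)**4]
    return least_squares(f,np.clip(q0,lo+m,hi-m),bounds=(lo+m-1e-9,hi-m+1e-9))
def best(p,R,n=30,q0=None):
    rng=np.random.default_rng(0)
    return min((solve2(p,R,rng.uniform(lo,hi) if q0 is None else q0+rng.normal(0,.2,7)) for _ in range(n)),key=lambda r:r.cost)
edge=np.array([.580,-.137,.107]);fwd=np.array([np.cos(.124),np.sin(.124),0])
def tcp(tip,R): return tip-.022*R.as_matrix()[:,2]
if __name__=='__main__':
  for flip in (0,1):
   for b in (45,35,25):
    R=down(np.radians(b)); R=R*Ro.from_euler('z',np.pi) if flip else R
    for d,dz in ((.08,.05),(-.02,0)):
      r=best(tcp(edge-d*fwd+[0,0,dz],R),R,20 if d>0 else 8,None if d>0 else r.x)
      o=frames(r.x,S,C); el=[0,0,.349]+.504*o[1].apply([0,0,1]); w=el+.445*o[3].apply([0,0,1])
      print(flip,b,d,r.cost.round(5),r.x.round(2),el.round(2),w.round(2))
E
python3 plan.py
```

```text
0 45 0.08 2.39927 [ 1.44  0.72 -1.21  2.34  2.08  0.25 -1.34] [ 0.04 -0.33  0.73] [ 0.32 -0.17  0.42]
0 45 -0.02 0.00011 [ 1.11  0.83 -0.98  2.25  2.64  0.41 -1.91] [ 0.17 -0.33  0.69] [ 0.39 -0.14  0.36]
0 35 0.08 8.66134 [ 1.45  0.79 -1.02  2.34  3.67  0.25 -2.7 ] [ 0.04 -0.36  0.7 ] [ 0.3  -0.22  0.37]
0 35 -0.02 0.00016 [ 1.18  0.97 -0.98  2.31  3.04  0.6  -2.13] [ 0.16 -0.39  0.63] [ 0.35 -0.15  0.31]
0 25 0.08 11.92377 [ 1.66  1.1  -1.13  2.34  3.82  0.25 -2.52] [-0.04 -0.45  0.58] [ 0.27 -0.26  0.31]
0 25 -0.02 0.00019 [ 1.33  1.25 -1.07  2.34  3.21  0.74 -1.96] [ 0.11 -0.47  0.51] [ 0.33 -0.16  0.27]
1 45 0.08 2.39928 [ 1.44  0.72 -1.21  2.34  2.08  0.25  1.8 ] [ 0.04 -0.33  0.73] [ 0.32 -0.17  0.42]
1 45 -0.02 0.0001 [ 1.    0.75 -0.83  2.25  2.9   0.37  0.9 ] [ 0.18 -0.29  0.72] [ 0.39 -0.13  0.35]
1 35 0.08 7.98766 [ 1.42  0.71 -0.96  2.34  3.98  0.25  0.07] [ 0.05 -0.32  0.73] [ 0.3  -0.22  0.38]
1 35 -0.02 0.00012 [ 1.02  0.84 -0.78  2.32  3.27  0.62  0.66] [ 0.2  -0.32  0.68] [ 0.35 -0.14  0.31]
1 25 0.08 11.92367 [ 1.66  1.1  -1.13  2.34  3.82  0.25  0.62] [-0.04 -0.45  0.58] [ 0.27 -0.26  0.31]
1 25 -0.02 0.00018 [ 1.33  1.25 -1.07  2.34  3.21  0.74  1.18] [ 0.11 -0.46  0.51] [ 0.33 -0.16  0.27]
```

```bash
cat > p2.py <<'E'
import plan, fk2
from plan import *
hi0=hi.copy()
for flip in (0,1):
 for b in (60,55,50,45):
  R=down(np.radians(b)); R=R*Ro.from_euler('z',np.pi) if flip else R
  for d,dz in ((.04,.03),(.0,-.02),(-.03,0)):
   for fam in (0,1):
    hi[4]=1.6 if fam==0 else 4.45
    lo[4]=-1.31 if fam==0 else 1.5
    r=best(tcp(edge-d*fwd+[0,0,dz],R),R,10)
    print(flip,b,d,fam,r.cost.round(4),r.x.round(2))
E
python3 p2.py
```

```text
0 60 0.04 0 0.0002 [ 1.15  0.62 -1.05  2.21  1.36  0.31 -0.81]
0 60 0.04 1 0.1537 [ 1.25  0.75 -1.21  2.23  1.56  0.46 -0.95]
0 60 0.0 0 0.0762 [ 0.92  0.69 -0.82  2.14  1.54  0.25 -1.  ]
0 60 0.0 1 0.0002 [ 1.06  0.8  -1.01  2.14  1.66  0.4  -1.05]
0 60 -0.03 0 0.0002 [ 0.96  0.73 -0.93  2.08  1.45  0.34 -0.9 ]
0 60 -0.03 1 0.0003 [ 1.12  0.91 -1.18  2.07  1.56  0.58 -0.9 ]
0 55 0.04 0 0.3177 [ 1.2   0.64 -1.05  2.24  1.54  0.25 -0.95]
0 55 0.04 1 0.0002 [ 1.23  0.68 -1.1   2.26  1.79  0.31 -1.17]
0 55 0.0 0 1.7075 [ 1.02  0.74 -0.9   2.13  1.54  0.25 -0.93]
0 55 0.0 1 0.0001 [ 1.09  0.82 -1.    2.2   2.02  0.38 -1.37]
0 55 -0.03 0 0.5806 [ 0.96  0.71 -0.88  2.1   1.54  0.25 -0.98]
0 55 -0.03 1 0.0001 [ 1.05  0.79 -1.01  2.13  1.84  0.36 -1.21]
0 50 0.04 0 2.3681 [ 1.29  0.7  -1.13  2.24  1.54  0.25 -0.87]
0 50 0.04 1 0.0002 [ 1.27  0.71 -1.1   2.31  2.24  0.31 -1.57]
0 50 0.0 0 5.2504 [ 1.12  0.8  -0.99  2.13  1.54  0.25 -0.85]
0 50 0.0 1 0.0001 [ 1.11  0.84 -0.98  2.25  2.41  0.39 -1.7 ]
0 50 -0.03 0 3.1904 [ 1.06  0.77 -0.96  2.09  1.54  0.25 -0.91]
0 50 -0.03 1 0.0001 [ 1.09  0.
[... 1225 characters left out ...]
 2.27]
1 50 0.04 1 0.0002 [ 0.66  0.44 -0.35  2.34  3.79  0.29 -0.18]
1 50 0.0 0 5.2505 [ 1.12  0.8  -0.99  2.13  1.54  0.25  2.29]
1 50 0.0 1 0.0001 [ 0.28  0.57  0.04  2.29  3.83  0.47 -0.3 ]
1 50 -0.03 0 3.1904 [ 1.06  0.77 -0.96  2.09  1.54  0.25  2.24]
1 50 -0.03 1 0.0001 [ 0.12  0.56  0.2   2.23  4.    0.46 -0.55]
1 45 0.04 0 6.0243 [ 1.39  0.79 -1.2   2.23  1.54  0.25  2.36]
1 45 0.04 1 0.0881 [ 1.37  0.86 -1.21  2.34  2.35  0.41  1.59]
1 45 0.0 0 10.2866 [ 1.23  0.89 -1.07  2.13  1.54  0.25  2.4 ]
1 45 0.0 1 0.0001 [ 0.8   0.68 -0.54  2.3   3.33  0.45  0.4 ]
1 45 -0.03 0 7.5999 [ 1.16  0.84 -1.05  2.09  1.54  0.25  2.33]
1 45 -0.03 1 0.0001 [ 0.41  0.58 -0.12  2.26  3.69  0.49 -0.14]
```

```bash
cat > rows.py <<'E'
from plan import *
from workcell import arm
import sys
def rows(qs):
    out=[]; p0,R0=fk(qs[0]); P0,RR=p0.copy(),R0
    for q in qs[1:]:
        p,R=fk(q); s=R0.inv().apply(p-p0)/.05; t=np.degrees((R0.inv()*R).as_rotvec())/5
        s,t=s.round(2),t.round(2); out.append([1,s.tolist(),t.tolist()])
        p0=p0+R0.apply(s*.05); R0=R0*Ro.from_rotvec(np.radians(t*5))
    return out
if __name__=='__main__':
    b,d,dz,N=float(sys.argv[1]),float(sys.argv[2]),float(sys.argv[3]),int(sys.argv[4])
    q=arm.observe()['joints']; R=down(np.radians(b)); lo[4]=1.5
    g=best(tcp(edge-d*fwd+[0,0,dz],R),R,12); lo[4]=-1.31
    print('goal',g.cost.round(4),g.x.round(2),'now',q.round(2))
    u=np.linspace(0,1,N+1)[:,None]; Q=q+(g.x-q)*u; Q[:,5]+=.12*np.sin(np.pi*u[:,0])
    X=np.array([fk(x)[0] for x in Q]); Z=np.array([fk(x)[1].as_matrix()[:,2] for x in Q])
    print('tip z',(X+.022*Z)[:,2].round(3))
    for r in rows(Q): print(r)
E
python3 rows.py 52 .04 .08 20
```

```text
goal 0.0005 [ 1.34  0.6  -1.21  2.27  1.6   0.25 -1.02] now [ 1.59  0.39 -1.16  2.32 -1.31  0.19  1.96]
tip z [0.245 0.24  0.235 0.228 0.22  0.211 0.202 0.193 0.185 0.177 0.17  0.165
 0.161 0.159 0.158 0.16  0.163 0.168 0.173 0.18  0.187]
[1, [0.31, -0.07, 0.07], [0.2, 0.52, 0.03]]
[1, [0.29, -0.12, 0.07], [0.28, 0.49, 0.03]]
[1, [0.25, -0.16, 0.07], [0.36, 0.42, 0.03]]
[1, [0.2, -0.19, 0.07], [0.43, 0.34, 0.04]]
[1, [0.15, -0.21, 0.07], [0.47, 0.24, 0.04]]
[1, [0.09, -0.22, 0.07], [0.49, 0.13, 0.03]]
[1, [0.03, -0.21, 0.07], [0.48, 0.01, 0.04]]
[1, [-0.04, -0.19, 0.07], [0.45, -0.09, 0.04]]
[1, [-0.08, -0.16, 0.06], [0.38, -0.2, 0.04]]
[1, [-0.13, -0.1, 0.07], [0.31, -0.28, 0.03]]
[1, [-0.16, -0.05, 0.06], [0.2, -0.34, 0.04]]
[1, [-0.18, 0.01, 0.06], [0.09, -0.39, 0.03]]
[1, [-0.18, 0.08, 0.06], [-0.03, -0.39, 0.04]]
[1, [-0.16, 0.14, 0.06], [-0.14, -0.37, 0.04]]
[1, [-0.14, 0.19, 0.05], [-0.24, -0.34, 0.03]]
[1, [-0.1, 0.24, 0.06], [-0.33, -0.27, 0.04]]
[1, [-0.05, 0.28, 0.06], [-0.41, -0.19, 0.03]]
[1, [-0.0, 0.3, 0.05], [-0.45, -0.1, 0.04]]
[1, [0.05, 0.31, 0.06], [-0.47, -0.01, 0.04]]
[1, [0.1, 0.31, 0.06], [-0.48, 0.07, 0.04]]
```

Request:
drive_tool(moves=[[1, [0.31, -0.07, 0.07], [0.2, 0.52, 0.03]], [1, [0.29, -0.12, 0.07], [0.28, 0.49, 0.03]], [1, [0.25, -0.16, 0.07], [0.36, 0.42, 0.03]], [1, [0.2, -0.19, 0.07], [0.43, 0.34, 0.04]], [1, [0.15, -0.21, 0.07], [0.47, 0.24, 0.04]], [1, [0.09, -0.22, 0.07], [0.49, 0.13, 0.03]], [1, [0.03, -0.21, 0.07], [0.48, 0.01, 0.04]], [1, [-0.04, -0.19, 0.07], [0.45, -0.09, 0.04]]])

```text
clock: 5.45
tcp_pos: [0.4339, -0.1068, 0.2033]
tool_rot: [2.604, -0.197, 1.844]
contact_force: [-0.1, 0.2, 0.7]
opening: -0.003
gripper_force: 0.0
```

```bash
python3 rows.py 52 .04 .08 14
```

```text
goal 0.0005 [ 1.34  0.6  -1.21  2.27  1.6   0.25 -1.02] now [ 1.12  0.29 -0.72  2.31 -0.79  0.42  1.37]
tip z [0.185 0.172 0.16  0.15  0.14  0.133 0.127 0.124 0.124 0.127 0.133 0.143
 0.155 0.17  0.187]
[1, [0.14, -0.37, 0.1], [0.76, 0.24, 0.1]]
[1, [0.06, -0.36, 0.09], [0.74, 0.08, 0.09]]
[1, [-0.04, -0.32, 0.08], [0.68, -0.1, 0.09]]
[1, [-0.13, -0.25, 0.07], [0.57, -0.27, 0.08]]
[1, [-0.21, -0.17, 0.06], [0.41, -0.41, 0.07]]
[1, [-0.25, -0.05, 0.06], [0.2, -0.53, 0.07]]
[1, [-0.29, 0.07, 0.04], [-0.02, -0.57, 0.08]]
[1, [-0.27, 0.2, 0.03], [-0.25, -0.57, 0.08]]
[1, [-0.24, 0.32, 0.01], [-0.47, -0.5, 0.08]]
[1, [-0.16, 0.42, 0.01], [-0.67, -0.37, 0.09]]
[1, [-0.08, 0.5, -0.01], [-0.81, -0.22, 0.1]]
[1, [0.02, 0.54, -0.01], [-0.9, -0.03, 0.11]]
[1, [0.12, 0.56, -0.02], [-0.93, 0.16, 0.11]]
[1, [0.22, 0.54, -0.03], [-0.9, 0.34, 0.11]]
```

Request:
drive_tool(moves=[[1, [0.14, -0.37, 0.1], [0.76, 0.24, 0.1]], [1, [0.06, -0.36, 0.09], [0.74, 0.08, 0.09]], [1, [-0.04, -0.32, 0.08], [0.68, -0.1, 0.09]], [1, [-0.13, -0.25, 0.07], [0.57, -0.27, 0.08]], [1, [-0.21, -0.17, 0.06], [0.41, -0.41, 0.07]], [1, [-0.25, -0.05, 0.06], [0.2, -0.53, 0.07]]])

```text
clock: 6.05
tcp_pos: [0.3784, -0.133, 0.1482]
tool_rot: [2.908, -0.126, 1.784]
contact_force: [-0.0, -0.3, -0.2]
opening: 0.001
gripper_force: 0.0
```

```bash
python3 rows.py 52 .04 .08 14
```

```text
goal 0.0005 [ 1.34  0.6  -1.21  2.27  1.6   0.25 -1.02] now [ 0.75  0.3  -0.38  2.31 -0.3   0.44  0.85]
tip z [0.127 0.119 0.112 0.106 0.102 0.099 0.098 0.099 0.102 0.108 0.117 0.13
 0.146 0.165 0.187]
[1, [-0.01, -0.25, 0.1], [0.54, -0.05, 0.03]]
[1, [-0.07, -0.2, 0.1], [0.45, -0.15, 0.03]]
[1, [-0.11, -0.14, 0.08], [0.34, -0.23, 0.03]]
[1, [-0.15, -0.06, 0.06], [0.19, -0.32, 0.03]]
[1, [-0.18, 0.03, 0.05], [0.03, -0.37, 0.04]]
[1, [-0.19, 0.12, 0.03], [-0.15, -0.39, 0.06]]
[1, [-0.18, 0.23, 0.01], [-0.35, -0.38, 0.06]]
[1, [-0.15, 0.32, -0.01], [-0.53, -0.33, 0.09]]
[1, [-0.11, 0.41, -0.03], [-0.7, -0.23, 0.11]]
[1, [-0.05, 0.49, -0.05], [-0.83, -0.12, 0.12]]
[1, [0.01, 0.54, -0.08], [-0.93, 0.01, 0.14]]
[1, [0.09, 0.57, -0.09], [-0.98, 0.15, 0.14]]
[1, [0.15, 0.59, -0.11], [-1.0, 0.28, 0.16]]
[1, [0.21, 0.59, -0.13], [-0.98, 0.4, 0.14]]
```

Request:
drive_tool(moves=[[1, [-0.01, -0.25, 0.1], [0.54, -0.05, 0.03]], [1, [-0.07, -0.2, 0.1], [0.45, -0.15, 0.03]], [1, [-0.11, -0.14, 0.08], [0.34, -0.23, 0.03]], [1, [-0.15, -0.06, 0.06], [0.19, -0.32, 0.03]], [1, [-0.18, 0.03, 0.05], [0.03, -0.37, 0.04]], [1, [-0.19, 0.12, 0.03], [-0.15, -0.39, 0.06]], [1, [-0.18, 0.23, 0.01], [-0.35, -0.38, 0.06]]])

```text
clock: 6.75
tcp_pos: [0.3778, -0.176, 0.1207]
tool_rot: [2.999, 0.034, 1.74]
contact_force: [0.2, -0.4, 0.1]
opening: 0.0
gripper_force: 0.0
```

```bash
python3 rows.py 52 .04 .08 12
```

```text
goal 0.0005 [ 1.34  0.6  -1.21  2.27  1.6   0.25 -1.02] now [ 0.48  0.34 -0.14  2.32  0.01  0.35  0.52]
tip z [0.099 0.092 0.086 0.082 0.08  0.08  0.082 0.088 0.098 0.112 0.132 0.157
 0.187]
[1, [0.05, -0.18, 0.12], [0.39, 0.05, -0.04]]
[1, [0.0, -0.13, 0.1], [0.29, -0.04, -0.03]]
[1, [-0.04, -0.04, 0.08], [0.13, -0.12, -0.02]]
[1, [-0.07, 0.06, 0.05], [-0.05, -0.17, 0.01]]
[1, [-0.08, 0.16, 0.02], [-0.26, -0.2, 0.04]]
[1, [-0.09, 0.28, -0.01], [-0.47, -0.18, 0.06]]
[1, [-0.06, 0.38, -0.05], [-0.68, -0.12, 0.11]]
[1, [-0.02, 0.49, -0.1], [-0.86, -0.03, 0.14]]
[1, [0.03, 0.57, -0.13], [-1.0, 0.07, 0.16]]
[1, [0.08, 0.63, -0.17], [-1.1, 0.19, 0.18]]
[1, [0.13, 0.67, -0.21], [-1.15, 0.3, 0.19]]
[1, [0.17, 0.7, -0.25], [-1.15, 0.38, 0.19]]
```

```bash
cat > sim.py <<'E'
from rows import *
def jac(q):
    p,R=fk(q);Jm=np.zeros((6,7))
    for i in range(7):
        d=np.zeros(7);d[i]=1e-5;p2,R2=fk(q+d);Jm[:3,i]=(p2-p)/1e-5;Jm[3:,i]=(R2*R.inv()).as_rotvec()/1e-5
    return Jm
def sim(q,rws,lam=.02,w=1.0,null=0,qn=None):
    q=q.copy();out=[q.copy()]
    for _,s,t in rws:
        p0,R0=fk(q);pt=p0+R0.apply(np.array(s)*.05);Rt=R0*Ro.from_rotvec(np.radians(np.array(t)*5))
        for k in range(10):
            p,R=fk(q);e=np.r_[pt-p,w*(Rt*R.inv()).as_rotvec()];Jm=jac(q);Jm[3:]*=w
            pinv=Jm.T@np.linalg.inv(Jm@Jm.T+lam**2*np.eye(6))
            dq=pinv@e
            if null: dq+=null*(np.eye(7)-pinv@Jm)@(qn-q)
            q=np.clip(q+dq,lo,hi)
        out.append(q.copy())
    return np.array(out)
if __name__=='__main__':
    r=[[1,[-0.01,-0.25,0.1],[0.54,-0.05,0.03]],[1,[-0.07,-0.2,0.1],[0.45,-0.15,0.03]],[1,[-0.11,-0.14,0.08],[0.34,-0.23,0.03]],[1,[-0.15,-0.06,0.06],[0.19,-0.32,0.03]],[1,[-0.18,0.03,0.05],[0.03,-0.37,0.04]],[1,[-0.19,0.12,0.03],[-0.15,-0.39,0.06]],[1,[-0.18,0.23,0.01],[-0.35,-0.38,0.06]]]
    q=np.array([.75,.3,-.38,2.31,-.3,.44,.85]); print(fk(q)[0],fk(arm.observe()['joints'])[0])
    for kw in ({},dict(null=.02,qn=np.array([1.254,.536,-.004,1.538,.003,1.067,-.071])),dict(null=.02,qn=(lo+hi)/2),dict(null=.1,qn=np.array([1.254,.536,-.004,1.538,.003,1.067,-.071]))): print(sim(q,r,**kw)[-1].round(2))
E
python3 sim.py
```

```text
[ 0.38172562 -0.13536939  0.14838574] [ 0.37807805 -0.17627254  0.12092592]
[ 0.48  0.34 -0.13  2.31  0.01  0.35  0.52]
[ 0.7   0.36 -0.38  2.3   0.25  0.37  0.28]
[ 0.75  0.37 -0.44  2.3   0.32  0.38  0.22]
[ 0.78  0.37 -0.48  2.3   0.35  0.39  0.19]
```

```bash
cat > mpc.py <<'E'
from sim import *
import json
def step(q,g,maxdq=.15):
    d=g-q; qn=q+d*min(1,maxdq/np.abs(d).max()); r=rows(np.array([q,qn]))[0]
    m=max(1,np.abs(r[1]).max(),np.abs(r[2]).max()/1.2)
    return [1,(np.array(r[1])/m).round(2).tolist(),np.clip(np.array(r[2])/m,-1,1).round(2).tolist()]
def run(q,ways,n,maxdq=.2):
    R=[]
    for g in ways:
        for _ in range(n):
            if np.abs(g-q).max()<.04: break
            r=step(q,g,maxdq); R.append(r); q=sim(q,[r])[-1]
        p,Rr=fk(q); print(len(R),q.round(2),(p+.022*Rr.as_matrix()[:,2]).round(3))
    return R,q
if __name__=='__main__':
    q=arm.observe()['joints']
    lo[4]=1.8;R=down(np.radians(50));g=best(tcp(edge-.03*fwd+[0,0,.05],R),R,12).x;lo[4]=-1.31;print('goal',g.round(2))
    A=q.copy();A[1]=.35;A[3]=2.0;A[5]=.6
    for ways in ([g],[A,np.array([.48,.35,-.14,2.0,2.4,.6,.52-2.2]),g],[A,np.array([.48,.35,-.14,2.0,1.3,.6,.52-1.2]),np.array([.8,.5,-.6,2.2,2.4,.6,.52-2.2]),g]):
        RR,_=run(q,ways,40); print()
E
python3 mpc.py
```

```text
goal [0.17 0.38 0.21 2.34 4.18 0.43 2.48]
40 [0.24 0.37 0.09 2.33 2.66 0.46 1.52] [ 0.552 -0.308  0.2  ]

3 [ 0.47  0.35 -0.13  2.    0.01  0.6   0.52] [ 0.505 -0.226  0.181]
43 [ 0.16  0.36  0.25  2.02  2.52  0.53 -1.89] [ 0.678 -0.432  0.403]
83 [-0.24  0.5   0.75  2.26  3.92  0.62  0.22] [ 0.63  -0.237  0.219]

3 [ 0.47  0.35 -0.13  2.    0.01  0.6   0.52] [ 0.505 -0.226  0.181]
43 [-0.01  0.42  0.48  2.03  0.93  0.39 -0.39] [ 0.52  -0.426  0.232]
83 [ 0.53  0.45 -0.27  2.21  2.55  0.53 -1.92] [ 0.618 -0.304  0.209]
123 [0.04 0.43 0.35 2.32 3.79 0.54 0.33] [ 0.605 -0.184  0.186]
```

```bash
cat > mpc2.py <<'E'
from mpc import *
def straight(q,p1,R1,n):
    R=[]
    for k in range(n,0,-1):
        p,Rr=fk(q); s=Rr.inv().apply(p1-p)/.05/k; t=np.degrees((Rr.inv()*R1).as_rotvec())/5/k
        r=[1,s.round(2).tolist(),t.round(2).tolist()];R.append(r);q=sim(q,[r])[-1]
    return R,q
if __name__=='__main__':
    q=arm.observe()['joints']
    A=q.copy();A[1]=.35;A[3]=2.0;A[5]=.6;B=A.copy();B[4]=2.4;B[6]=.52-2.2
    R1,q1=run(q,[A,B],34,.25)
    for b in (50,45):
      for flip in (0,1):
        Rg=down(np.radians(b)); Rg=Rg*Ro.from_euler('z',np.pi) if flip else Rg
        p=tcp(edge-.02*fwd+[0,0,.05],Rg)
        for n in (25,):
            R2,q2=straight(q1,p,Rg,n); T=sim(q1,R2); pp,rr=fk(q2)
            print(b,flip,np.abs(np.array([r[2] for r in R2])).max(),q2.round(2),(pp-p).round(4),(rr.inv()*Rg).as_rotvec().round(3)); print(T[::5].round(2))
            print(np.array([fk(x)[0] for x in T[::5]]).round(3).tolist())
    for r in R1: print(r)
E
python3 mpc2.py
```

```text
3 [ 0.47  0.35 -0.13  2.    0.01  0.6   0.52] [ 0.505 -0.226  0.181]
37 [ 0.15  0.36  0.26  2.02  2.52  0.53 -1.9 ] [ 0.677 -0.433  0.404]
50 0 0.64 [ 0.96  0.49 -0.73  2.28  3.18  0.19 -2.67] [ 0.0102 -0.0057  0.009 ] [0.042 0.022 0.   ]
[[ 0.15  0.36  0.26  2.02  2.52  0.53 -1.9 ]
 [ 0.18  0.31  0.19  2.1   2.56  0.41 -1.99]
 [ 0.27  0.28  0.07  2.16  2.67  0.3  -2.15]
 [ 0.48  0.29 -0.18  2.21  2.87  0.21 -2.38]
 [ 0.76  0.36 -0.49  2.25  3.06  0.19 -2.57]
 [ 0.96  0.49 -0.73  2.28  3.18  0.19 -2.67]]
[[0.661, -0.419, 0.411], [0.639, -0.364, 0.363], [0.616, -0.308, 0.315], [0.592, -0.252, 0.268], [0.573, -0.2, 0.226], [0.556, -0.147, 0.183]]
50 1 1.16 [ 0.    0.41  0.39  2.33  4.23  0.49 -0.75] [ 0.0002  0.0001 -0.    ] [-0. -0. -0.]
[[ 0.15  0.36  0.26  2.02  2.52  0.53 -1.9 ]
 [ 0.26  0.39  0.2   2.2   3.09  0.77 -1.86]
 [ 0.3   0.44  0.25  2.29  3.51  0.92 -1.62]
 [ 0.29  0.45  0.32  2.32  3.85  0.91 -1.32]
 [ 0.19  0.43  0.37  2.32  4.1   0.75 -1.03]
 [ 0.    0.41  0.39  2.33  4.23  0.49 -0.75]]
[[0.661, -0.419, 0.411], [0.639, -0.363, 0.363], [0.615, -0.308, 0.316], [0.592, -
[... 2046 characters left out ...]
 0.08]]
[1, [-0.07, 0.09, -0.04], [-0.12, -0.08, 0.02]]
[1, [-0.03, 0.04, -0.01], [-0.04, -0.04, 0.01]]
[1, [-0.01, 0.01, -0.01], [-0.01, -0.01, 0.0]]
[1, [-0.0, 0.01, -0.0], [-0.01, -0.01, -0.0]]
[1, [-0.0, 0.0, -0.0], [-0.0, -0.0, 0.0]]
[1, [-0.0, 0.0, -0.0], [-0.0, -0.0, 0.0]]
[1, [-0.0, 0.0, -0.0], [-0.0, -0.0, 0.0]]
[1, [-0.0, 0.0, -0.0], [-0.0, -0.0, 0.0]]
[1, [-0.0, 0.0, -0.0], [-0.0, -0.0, 0.0]]
[1, [-0.0, 0.0, -0.0], [-0.0, -0.0, 0.0]]
[1, [-0.0, 0.0, -0.0], [-0.0, -0.0, 0.0]]
[1, [-0.0, 0.0, -0.0], [-0.0, -0.0, 0.0]]
[1, [-0.0, 0.0, -0.0], [-0.0, -0.0, 0.0]]
[1, [-0.0, 0.0, -0.0], [-0.0, -0.0, 0.0]]
[1, [-0.0, 0.0, -0.0], [-0.0, -0.0, 0.0]]
[1, [-0.0, 0.0, -0.0], [-0.0, -0.0, 0.0]]
```

Request:
drive_tool(moves=[[1, [-0.59, 1.0, -0.47], [-0.22, -0.13, 0.01]], [1, [-0.59, 1.0, -0.5], [-0.22, -0.13, 0.01]], [1, [-0.27, 0.47, -0.22], [-0.1, -0.06, 0.01]], [1, [-0.66, -0.28, -0.05], [0.51, -1.0, 0.21]], [1, [-0.65, -0.21, -0.05], [0.37, -1.0, 0.21]], [1, [-0.63, -0.14, -0.04], [0.23, -1.0, 0.19]], [1, [-0.63, -0.06, -0.03], [0.11, -1.0, 0.18]], [1, [-0.62, 0.01, -0.03], [-0.02, -1.0, 0.17]], [1, [-0.59, 0.08, -0.02], [-0.16, -1.0, 0.15]], [1, [-0.54, 0.17, -0.01], [-0.3, -1.0, 0.12]]])

```text
clock: 7.75
tcp_pos: [0.4734, -0.4219, 0.2601]
tool_rot: [2.944, 0.653, 1.525]
contact_force: [-0.0, -1.6, -0.1]
opening: -0.001
gripper_force: 0.0
```

```bash
cat > m3.py <<'E'
from mpc2 import *
q=arm.observe()['joints'];print(q.round(2),arm.observe()['clock'])
B=np.array([.48,.35,-.14,2.0,2.4,.6,-1.68])
R1,q1=run(q,[B],13,.25)
for b in (50,45,40):
  for flip in (0,1):
    Rg=down(np.radians(b)); Rg=Rg*Ro.from_euler('z',np.pi) if flip else Rg
    p=tcp(edge-.015*fwd+[0,0,.03],Rg)
    R2,q2=straight(q1,p,Rg,25); pp,rr=fk(q2); p3=tcp(edge+.03*fwd,Rg); R3,q3=straight(q2,p3,Rg,5); pz,rz=fk(q3)
    print(b,flip,q2.round(2),q3.round(2),np.linalg.norm(pp-p).round(4),np.linalg.norm(pz-p3).round(4),np.linalg.norm((rz.inv()*Rg).as_rotvec()).round(3))
for r in R1: print(r)
E
python3 m3.py
```

```text
[ 0.02  0.36  0.47  2.05  0.88  0.44 -0.29] 7.75
13 [ 0.15  0.36  0.26  2.02  2.52  0.53 -1.89] [ 0.678 -0.432  0.403]
50 0 [ 0.91  0.53 -0.68  2.28  3.17  0.19 -2.64] [ 0.76  0.62 -0.57  2.2   3.12  0.23 -2.61] 0.0002 0.0002 0.0
50 1 [-0.03  0.47  0.42  2.33  4.15  0.54 -0.69] [-0.05  0.59  0.41  2.24  4.07  0.55 -0.67] 0.0003 0.0001 0.0
45 0 [ 0.92  0.56 -0.67  2.32  3.33  0.34 -2.76] [ 0.79  0.66 -0.58  2.24  3.26  0.37 -2.71] 0.0002 0.0001 0.0
45 1 [-0.07  0.53  0.51  2.38  4.02  0.72 -0.55] [-0.09  0.64  0.48  2.29  3.94  0.73 -0.56] 0.0002 0.0002 0.0
40 0 [ 0.96  0.62 -0.67  2.36  3.4   0.48 -2.76] [ 0.84  0.71 -0.6   2.28  3.33  0.51 -2.71] 0.0002 0.0003 0.0
40 1 [-0.1   0.61  0.57  2.4   3.93  0.91 -0.47] [-0.12  0.71  0.53  2.33  3.85  0.91 -0.49] 0.0127 0.0003 0.0
[1, [-0.42, 0.34, 0.01], [-0.47, -0.89, 0.01]]
[1, [-0.29, 0.38, 0.04], [-0.55, -0.67, -0.0]]
[1, [-0.16, 0.38, 0.09], [-0.59, -0.45, -0.01]]
[1, [-0.01, 0.36, 0.14], [-0.6, -0.23, 0.01]]
[1, [0.09, 0.34, 0.17], [-0.63, -0.05, 0.06]]
[1, [0.04, 0.45, 0.08], [-0.83, -0.06, 0.17]]
[1, [-0.14, 0.64, -0.09], [-1.0, -0.2, 0.3]]
[1, [-0.23, 0.67, -0.18], [-1.0, -0.28, 0.32]]
[1, [-0.25, 0.56, -0.17], [-0.88, -0.28, 0.26]]
[1, [-0.2, 0.39, -0.13], [-0.56, -0.24, 0.16]]
[1, [-0.13, 0.2, -0.07], [-0.27, -0.15, 0.07]]
[1, [-0.06, 0.09, -0.03], [-0.11, -0.07, 0.03]]
[1, [-0.03, 0.04, -0.02], [-0.04, -0.04, 0.01]]
```

Request:
drive_tool(moves=[[1, [-0.42, 0.34, 0.01], [-0.47, -0.89, 0.0]], [1, [-0.29, 0.38, 0.04], [-0.55, -0.67, 0.0]], [1, [-0.16, 0.38, 0.09], [-0.59, -0.45, 0.0]], [1, [0, 0.36, 0.14], [-0.6, -0.23, 0.01]], [1, [0.09, 0.34, 0.17], [-0.63, -0.05, 0.06]], [1, [0.04, 0.45, 0.08], [-0.83, -0.06, 0.17]], [1, [-0.14, 0.64, -0.09], [-1.0, -0.2, 0.3]], [1, [-0.23, 0.67, -0.18], [-1.0, -0.28, 0.32]], [1, [-0.25, 0.56, -0.17], [-0.88, -0.28, 0.26]], [1, [-0.2, 0.39, -0.13], [-0.56, -0.24, 0.16]]])

```text
clock: 8.75
tcp_pos: [0.6515, -0.4227, 0.3885]
tool_rot: [2.133, 0.832, 1.231]
contact_force: [0.2, 0.0, -0.6]
opening: 0.002
gripper_force: 0.0
```

```bash
cat > m4.py <<'E'
from mpc2 import *
q=arm.observe()['joints'];print(q.round(2),arm.observe()['clock'])
for b,flip in ((50,0),(50,1),(47,1)):
    Rg=down(np.radians(b)); Rg=Rg*Ro.from_euler('z',np.pi) if flip else Rg
    p=tcp(edge-.035*fwd+[0,0,.06],Rg)
    R2,q2=straight(q,p,Rg,28); pp,rr=fk(q2); p3=tcp(edge+.03*fwd,Rg); R3,q3=straight(q2,p3,Rg,5); pz,rz=fk(q3)
    print(b,flip,q2.round(2),q3.round(2),np.linalg.norm(pp-p).round(4),np.linalg.norm(pz-p3).round(4),np.linalg.norm((rz.inv()*Rg).as_rotvec()).round(3))
    T=sim(q,R2)[::4]
    print(np.array([fk(x)[0]+.022*fk(x)[1].as_matrix()[:,2] for x in T]).round(3).tolist())
    if b==50 and flip: 
        for r in R2: print(r)
E
python3 m4.py
```

```text
[ 0.12  0.37  0.3   2.02  2.44  0.48 -1.83] 8.75
50 0 [ 1.05  0.46 -0.81  2.3   3.14  0.19 -2.62] [ 0.78  0.63 -0.6   2.2   3.07  0.23 -2.55] 0.0219 0.0003 0.0
[[0.667, -0.436, 0.381], [0.65, -0.395, 0.35], [0.633, -0.353, 0.319], [0.616, -0.311, 0.288], [0.599, -0.269, 0.257], [0.588, -0.233, 0.236], [0.574, -0.193, 0.21], [0.561, -0.151, 0.181]]
50 1 [ 0.04  0.36  0.36  2.35  4.27  0.46 -0.76] [-0.01  0.58  0.36  2.24  4.06  0.53 -0.64] 0.0003 0.0003 0.0
[[0.667, -0.436, 0.381], [0.652, -0.394, 0.354], [0.637, -0.35, 0.325], [0.62, -0.307, 0.295], [0.603, -0.264, 0.263], [0.584, -0.221, 0.231], [0.565, -0.181, 0.199], [0.545, -0.141, 0.167]]
[1, [0.22, -0.06, -0.14], [-0.49, 0.05, -1.05]]
[1, [0.22, -0.04, -0.14], [-0.49, 0.05, -1.05]]
[1, [0.22, -0.01, -0.14], [-0.49, 0.05, -1.05]]
[1, [0.22, 0.02, -0.14], [-0.49, 0.05, -1.05]]
[1, [0.22, 0.04, -0.13], [-0.49, 0.05, -1.05]]
[1, [0.22, 0.07, -0.13], [-0.49, 0.05, -1.05]]
[1, [0.21, 0.09, -0.13], [-0.49, 0.05, -1.04]]
[1, [0.2, 0.12, -0.12], [-0.49, 0.05, -1.04]]
[1, [0.19, 0.14, -0.11], [-0.49, 0.05, -1.05]]
[1, [0.18, 0.16, -0.11]
[... 471 characters left out ...]
[-0.49, 0.06, -1.05]]
[1, [-0.05, 0.26, 0.01], [-0.49, 0.06, -1.04]]
[1, [-0.07, 0.25, 0.02], [-0.49, 0.05, -1.05]]
[1, [-0.1, 0.24, 0.03], [-0.49, 0.06, -1.04]]
[1, [-0.12, 0.23, 0.04], [-0.49, 0.05, -1.05]]
[1, [-0.14, 0.21, 0.04], [-0.49, 0.06, -1.04]]
[1, [-0.16, 0.2, 0.05], [-0.48, 0.06, -1.05]]
[1, [-0.18, 0.18, 0.06], [-0.49, 0.05, -1.04]]
[1, [-0.19, 0.16, 0.07], [-0.48, 0.06, -1.05]]
47 1 [ 0.01  0.39  0.42  2.38  4.15  0.56 -0.64] [-0.03  0.61  0.4   2.27  3.97  0.63 -0.56] 0.0002 0.0002 0.001
[[0.667, -0.436, 0.381], [0.652, -0.394, 0.354], [0.637, -0.352, 0.324], [0.62, -0.308, 0.294], [0.602, -0.265, 0.263], [0.585, -0.222, 0.231], [0.566, -0.181, 0.199], [0.545, -0.141, 0.167]]
```

Request:
drive_tool(moves=[[1, [0.22, -0.06, -0.14], [-0.47, 0.05, -1]], [1, [0.22, -0.04, -0.14], [-0.47, 0.05, -1]], [1, [0.22, -0.01, -0.14], [-0.47, 0.05, -1]], [1, [0.22, 0.02, -0.14], [-0.47, 0.05, -1]], [1, [0.22, 0.04, -0.13], [-0.47, 0.05, -1]], [1, [0.22, 0.07, -0.13], [-0.47, 0.05, -1]], [1, [0.21, 0.09, -0.13], [-0.47, 0.05, -1]], [1, [0.2, 0.12, -0.12], [-0.47, 0.05, -1]], [1, [0.19, 0.14, -0.11], [-0.47, 0.05, -1]], [1, [0.18, 0.16, -0.11], [-0.47, 0.05, -1]]])

```text
clock: 9.75
tcp_pos: [0.6085, -0.3205, 0.315]
tool_rot: [-2.846, 1.256, 3.092]
contact_force: [0.1, 0.4, -0.2]
opening: -0.001
gripper_force: 0.0
```

Request:
drive_tool(moves=[[1, [0.16, 0.18, -0.1], [-0.49, 0.06, -1]], [1, [0.15, 0.2, -0.09], [-0.49, 0.05, -1]], [1, [0.13, 0.21, -0.08], [-0.49, 0.06, -1]], [1, [0.11, 0.23, -0.07], [-0.49, 0.06, -1]], [1, [0.09, 0.24, -0.06], [-0.49, 0.05, -1]], [1, [0.06, 0.25, -0.05], [-0.49, 0.06, -1]], [1, [0.04, 0.26, -0.04], [-0.49, 0.05, -1]]])

```text
clock: 10.45
tcp_pos: [0.5808, -0.2479, 0.266]
tool_rot: [-2.254, 0.84, -2.191]
contact_force: [0.9, -0.6, -0.2]
opening: 0.001
gripper_force: 0.0
```

```bash
cat > m5.py <<'E'
from mpc2 import *
b,d,dz,n=[float(x) for x in sys.argv[1:5]];n=int(n)
q=arm.observe()['joints'];print(q.round(2),arm.observe()['clock'])
Rg=down(np.radians(b))*Ro.from_euler('z',np.pi)
p=tcp(edge-d*fwd+[0,0,dz],Rg)
R2,q2=straight(q,p,Rg,n); pp,rr=fk(q2); print(q2.round(2),(pp-p).round(4))
for r in R2: print(r)
E
python3 m5.py 50 .035 .06 12
```

```text
[ 0.28  0.43  0.29  2.35  3.79  0.88 -1.32] 10.45
[ 0.05  0.36  0.36  2.35  4.27  0.46 -0.76] [-0.0002  0.     -0.0001]
[1, [0.04, 0.23, -0.03], [-0.46, 0.06, -1.02]]
[1, [0.02, 0.23, -0.02], [-0.46, 0.06, -1.02]]
[1, [-0.0, 0.24, -0.01], [-0.46, 0.06, -1.02]]
[1, [-0.02, 0.24, -0.0], [-0.46, 0.06, -1.02]]
[1, [-0.04, 0.23, 0.01], [-0.46, 0.06, -1.02]]
[1, [-0.06, 0.23, 0.02], [-0.46, 0.06, -1.02]]
[1, [-0.08, 0.22, 0.02], [-0.46, 0.06, -1.02]]
[1, [-0.1, 0.21, 0.03], [-0.46, 0.06, -1.02]]
[1, [-0.12, 0.2, 0.04], [-0.47, 0.06, -1.02]]
[1, [-0.14, 0.18, 0.05], [-0.46, 0.06, -1.02]]
[1, [-0.16, 0.17, 0.05], [-0.47, 0.06, -1.02]]
[1, [-0.17, 0.16, 0.06], [-0.46, 0.06, -1.01]]
```

Request:
drive_tool(moves=[[1, [0.04, 0.23, -0.03], [-0.46, 0.06, -1]], [1, [0.02, 0.23, -0.02], [-0.46, 0.06, -1]], [1, [0, 0.24, -0.01], [-0.46, 0.06, -1]], [1, [-0.02, 0.24, 0], [-0.46, 0.06, -1]], [1, [-0.04, 0.23, 0.01], [-0.46, 0.06, -1]], [1, [-0.06, 0.23, 0.02], [-0.46, 0.06, -1]], [1, [-0.08, 0.22, 0.02], [-0.46, 0.06, -1]], [1, [-0.1, 0.21, 0.03], [-0.46, 0.06, -1]], [1, [-0.12, 0.2, 0.04], [-0.47, 0.06, -1]], [1, [-0.14, 0.18, 0.05], [-0.46, 0.06, -1]]])

```text
clock: 11.45
tcp_pos: [0.5395, -0.1611, 0.1982]
tool_rot: [-2.37, 0.141, -1.582]
contact_force: [-0.1, 0.2, -0.1]
opening: 0.003
gripper_force: 0.0
```

Request:
drive_tool(moves=[[1, [-0.16, 0.17, 0.05], [-0.47, 0.06, -1]], [1, [-0.17, 0.16, 0.06], [-0.46, 0.06, -1]], [1, [0, 0, 0], [0, 0, 0]]])

```text
clock: 11.75
tcp_pos: [0.5313, -0.1418, 0.1848]
tool_rot: [-2.441, 0.019, -1.458]
contact_force: [0.5, -0.1, 0.2]
opening: -0.004
gripper_force: 0.0
```

```bash
python3 m5.py 50 .035 .06 2; python3 -c "
from h import *
s=snap('scene','scene2');e=snap('side','side2');w=snap('wrist','w2')
d=np.zeros((600,800,3),np.uint8)
d[:400,:400]=cv2.resize(s['img'][210:310,190:290],(400,400),interpolation=cv2.INTER_CUBIC)
d[:400,400:]=cv2.resize(e['img'][130:250,280:400],(400,400),interpolation=cv2.INTER_CUBIC)
d[400:,:267]=cv2.resize(w['img'],(267,200))
d=np.clip(d*1.4,0,255).astype(np.uint8);cv2.imwrite('pics/m2.png',d[:,:,::-1])"
```

```text
[ 0.05  0.36  0.35  2.35  4.27  0.47 -0.79] 11.75
[ 0.05  0.36  0.35  2.35  4.27  0.46 -0.76] [ 0.0001 -0.0002  0.0003]
[1, [0.02, 0.01, 0.0], [-0.02, 0.04, -0.12]]
[1, [0.03, 0.01, 0.0], [-0.01, 0.04, -0.12]]
```

View pics/m2.png

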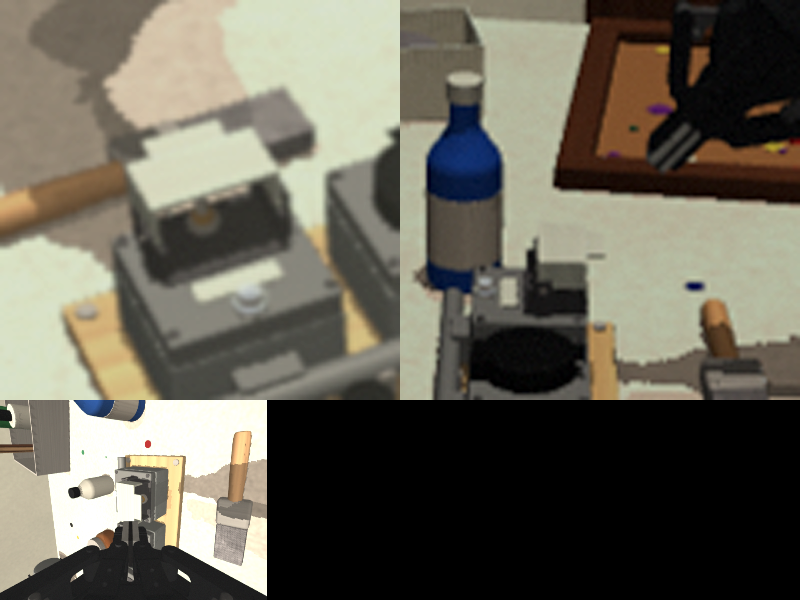

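The hood is shut and intact. In the side crop the light fingertips are at about (665,145), above and in front of the tab edge at (603,257). I'll triangulate the tab edge from both views and compare the fingertip projection with the FK.

```bash
cat > tri.py <<'E'
from h import *
def tri(obs):
    A=np.zeros((3,3));b=np.zeros(3)
    for c,u,v in obs:
        o,d=ray(c,u,v);d=d/np.linalg.norm(d);M=np.eye(3)-np.outer(d,d);A+=M;b+=M@o
    return np.linalg.solve(A,b)
E
python3 - <<'E'
from tri import *
s,e,w=load('scene2'),load('side2'),load('w2')
print('edge',tri([(s,233.7,242),(e,341,207)]), 'proj of est', proj(s,[.580,-.137,.1095]),proj(e,[.580,-.137,.1095]))
o=arm.observe();R=Ro.from_euler('xyz',o['tool_rot']).as_matrix();p=o['tcp_pos'];t=p+.022*R[:,2]
for y in(-.0145,0,.0145):
    u,v=proj(e,t+y*R[:,1]); print('side crop',y,(u-280)/.3+400,(v-130)/.3)
    print('wrist',proj(w,t+y*R[:,1]))
print('wrist edge',proj(w,[.580,-.137,.1095]),{k:np.round(v,3) for k,v in w.items() if k!='img'})
a=e['img'][140:240,300:400]; b=w['img'][100:420,200:520]
d=np.zeros((600,800,3),np.uint8); d[:400,:400]=cv2.resize(a,(400,400),interpolation=cv2.INTER_CUBIC); d[:400,400:]=cv2.resize(b,(400,400),interpolation=cv2.INTER_CUBIC)
cv2.imwrite('pics/m3.png',np.clip(d[:400]*1.5,0,255).astype(np.uint8)[:,:,::-1])
E
```

```text
edge [ 0.57267231 -0.13551558  0.10159885] proj of est (np.float64(234.66285724058912), np.float64(242.91648782900577)) (np.float64(339.0200316856287), np.float64(202.24444832658983))
side crop -0.0145 637.371524013881 148.21313783106348
wrist (np.float64(274.16222585668174), np.float64(310.4775547180646))
side crop 0 653.427519705898 161.59895149830808
wrist (np.float64(310.2738290016778), np.float64(310.53033011688217))
side crop 0.0145 669.3779484649107 174.89675447336492
wrist (np.float64(346.38807000094806), np.float64(310.58310937079887))
wrist edge (np.float64(329.28689988719736), np.float64(256.3016605790961)) {'fovy': np.float64(62.563), 'cx': np.float64(312.4), 'cy': np.float64(237.127), 'xyz': array([ 0.461, -0.23 ,  0.275]), 'rotation': array([-0.325,  0.702, -3.053])}
```

View pics/m3.png

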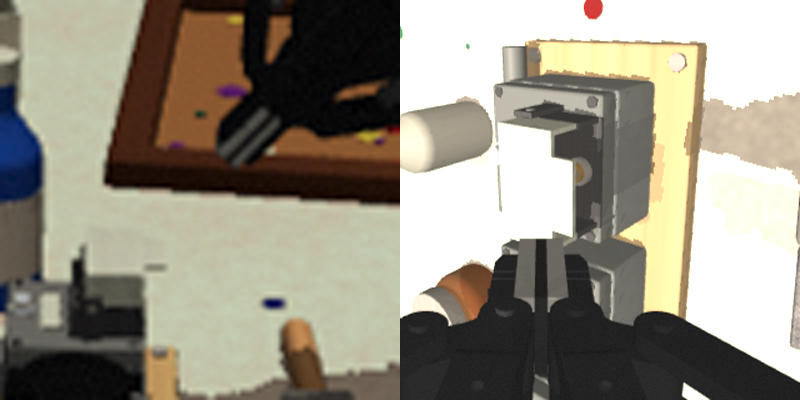

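Run:
```python
from tri import *
w=load('w2');s=load('scene2');e=load('side2')
R=np.array([[np.cos(.124),-np.sin(.124)],[np.sin(.124),np.cos(.124)]]);S=np.array([.62973,-.13069])
f=lambda p:np.r_[(R.T@(p[:2]-S))*1000]
W=lambda x,y:(200+(x-400)/1.25,100+y/1.25)
for n,(x,y),z in [('tab corner -50,-18',(577,153),.1095),('tab root -38,-18',(555,155),.1095),('hood corner -38,-30',(577,120),.1095),('hood back -9?',(500,121),.1095),('encl front top -40,-42',(640,80),.07),('encl back top 40,-42',(496,82),.07),('bolt?',(600,238),.07)]:
    p=onz(w,*W(x,y),z); print(n,f(p).round(1))
# wrist consistency in scene/side: known enclosure corners via scene2/side picks
g=lambda x,y:(300+x/4,140+y/4)
for n,(x,y),z in [('side tab edge',(165,267),.1095),('side encl top far front?',(145,275),.07)]:
    print(n,f(onz(e,*g(x,y),z)).round(1))
h=lambda x,y:(190+x/4,210+y/4)
for n,(x,y),z in [('tab L',(143,138),.1095),('tab R',(207,118),.1095),('encl -40,-42',(115,245),.07),('40,-42',(170,350),.07),('40,42',(343,290),.07)]: print('scene',n,f(onz(s,*h(x,y),z)).round(1))
```

```text
tab corner -50,-18 [-58.9 -21.3]
tab root -38,-18 [-46.7 -18.5]
hood corner -38,-30 [-58.9 -35.7]
hood back -9? [-13.1 -30.2]
encl front top -40,-42 [-66.  -48.5]
encl back top 40,-42 [ 28.4 -41.9]
bolt? [-45.   37.2]
side tab edge [-54.2  22.2]
side encl top far front? [-46.8 -44.9]
scene tab L [-53. -16.]
scene tab R [-53.5  14.8]
scene encl -40,-42 [-33.6 -40.1]
scene 40,-42 [ 39.2 -41.5]
scene 40,42 [38.1 40.2]
```

```bash
sed -i 's/^edge=np.array(\[.580,-.137/edge=np.array([.576,-.137/' plan.py; python3 m5.py 50 .025 -.023 6
```

```text
[ 0.06  0.36  0.35  2.35  4.27  0.47 -0.79] 11.9
[ 0.02  0.61  0.39  2.36  3.96  0.66 -0.48] [0.0001 0.0001 0.0002]
[1, [0.0, 0.16, 0.23], [-0.01, 0.01, -0.05]]
[1, [0.0, 0.17, 0.23], [-0.01, 0.01, -0.05]]
[1, [-0.0, 0.16, 0.23], [-0.0, 0.01, -0.05]]
[1, [-0.0, 0.16, 0.22], [-0.01, 0.0, -0.06]]
[1, [-0.0, 0.17, 0.23], [-0.0, 0.01, -0.05]]
[1, [-0.01, 0.16, 0.22], [-0.01, 0.0, -0.06]]
```

Request:
drive_tool(moves=[[1, [0, 0.16, 0.23], [-0.01, 0.01, -0.05]], [1, [0, 0.17, 0.23], [-0.01, 0.01, -0.05]], [1, [0, 0.16, 0.23], [0, 0.01, -0.05]], [1, [0, 0.16, 0.22], [-0.01, 0, -0.06]], [1, [0, 0.17, 0.23], [0, 0.01, -0.05]], [1, [-0.01, 0.16, 0.22], [-0.01, 0, -0.06]], [1, [0, 0, 0], [0, 0, 0]]])

```text
clock: 12.6
tcp_pos: [0.5355, -0.144, 0.0989]
tool_rot: [-2.447, -0.0, -1.448]
contact_force: [-0.4, 0.2, -0.7]
opening: 0.0
gripper_force: 0.0
```

```bash
cat > look.py <<'E'
from tri import *
n=sys.argv[1] if 0 else __import__('sys').argv[1]
s,e,w=snap('scene','s'+n),snap('side','e'+n),snap('wrist','w'+n)
z=lambda c,u,v,k:cv2.resize(c['img'][v:v+k,u:u+k],(400,400),interpolation=cv2.INTER_CUBIC)
d=np.hstack([z(e,312,170,50),z(w,240,140,200)]);d=np.clip(d*1.5,0,255).astype(np.uint8)
cv2.imwrite(f'pics/l{n}.png',d[:,:,::-1])
o=arm.observe();R=Ro.from_euler('xyz',o['tool_rot']).as_matrix();t=o['tcp_pos']+.022*R[:,2];print(o['clock'],t.round(4),o['contact_force'].round(2))
for y in(-.0145,-.008,0,.0145):
    for x in (-.011,.011): 
        q=t+y*R[:,1]+x*R[:,0];u,v=proj(e,q);a,b=proj(w,q);print(y,x,'side',round((u-312)*8),round((v-170)*8),'wrist',round((a-240)*2)+400,round((b-140)*2))
E
python3 look.py 3
```

```text
12.75 [ 0.5503 -0.1426  0.084 ] [ 0.6   0.23 -0.41]
-0.0145 -0.011 side 283 325 wrist 465 393
-0.0145 0.011 side 279 289 wrist 462 294
-0.008 -0.011 side 300 338 wrist 497 393
-0.008 0.011 side 296 303 wrist 495 294
0 -0.011 side 321 354 wrist 536 393
0 0.011 side 316 319 wrist 536 294
0.0145 -0.011 side 358 384 wrist 607 393
0.0145 0.011 side 353 348 wrist 609 294
```

View pics/l3.png

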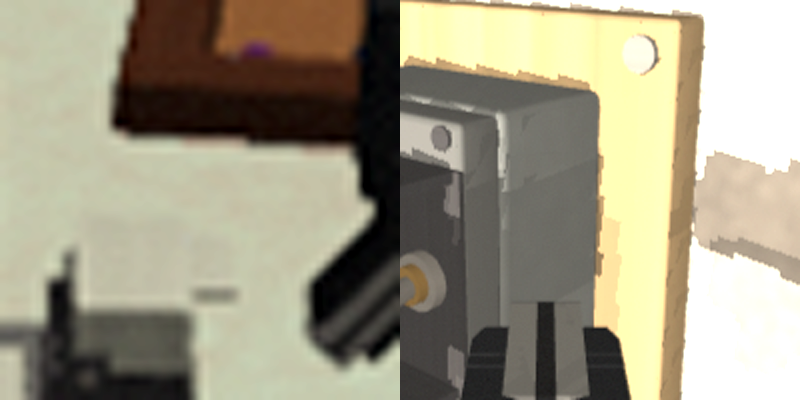

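The side crop puts the finger-back corner at (312,288) and the tab edge at (238,294), so the finger is about 21 mm in front of the edge, which agrees with FK. I'll lower 7 mm, then go in 29 mm under the tab.

Request:
drive_tool(moves=[[1, [0, 0.05, 0.05], [0, 0, 0]], [1, [0, 0.04, 0.06], [0, 0, 0]], [1, [0, -0.075, 0.063], [0, 0, 0]], [1, [0, -0.075, 0.063], [0, 0, 0]], [1, [0, -0.075, 0.063], [0, 0, 0]], [1, [0, -0.075, 0.063], [0, 0, 0]], [1, [0, -0.075, 0.063], [0, 0, 0]], [1, [0, -0.07, 0.06], [0, 0, 0]], [1, [0, 0, 0], [0, 0, 0]]])

```text
clock: 13.65
tcp_pos: [0.5658, -0.14, 0.0932]
tool_rot: [-2.445, -0.001, -1.447]
contact_force: [-0.2, -0.2, -0.0]
opening: -0.0
gripper_force: 0.0
```

```bash
python3 look.py 4
python3 - <<'E'
from tri import *
e=load('e4');w=load('w4')
# relative change of hood in scene
a=load('scene2')['img'].astype(int);b=load('s4')['img'].astype(int);print(np.abs(a-b).sum(2)[235:275,215:275].max(1))
print(arm.observe()['joints'].round(2))
E
```

```text
13.8 [ 0.5787 -0.1387  0.076 ] [ 0.94  0.07 -0.17]
-0.0145 -0.011 side 180 349 wrist 469 393
-0.0145 0.011 side 178 314 wrist 466 294
-0.008 -0.011 side 198 363 wrist 500 393
-0.008 0.011 side 195 327 wrist 499 294
0 -0.011 side 219 379 wrist 539 393
0 0.011 side 216 343 wrist 539 294
0.0145 -0.011 side 256 408 wrist 610 393
0.0145 0.011 side 253 372 wrist 613 294
[360 357 351 351 348 325 271 238 192 143 115  56  60  60  60  63  48  45
  39  33  27  21  11  13  13  64 138 113  75  59  62  54  39   9   9   9
   9  11   9  10]
[ 0.01  0.64  0.37  2.3   3.95  0.63 -0.51]
```

View pics/l4.png

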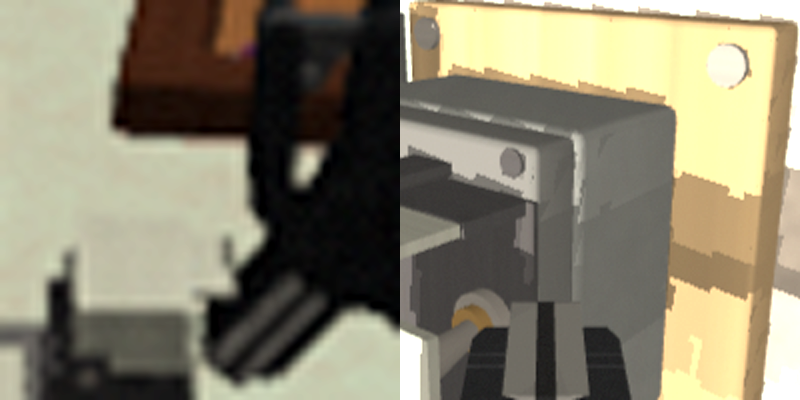

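The side view shows the fingertips under the tab line. The wrist view shows the toggle at (455,340), level with the fingertip's mid-row 345 and about 7 mm ahead. Contact force is about zero, so I'll lift the guard.

Request:
drive_tool(moves=[[1, [0, -0.046, -0.042], [0, 0, 0]], [1, [0, -0.046, -0.042], [0, 0, 0]], [1, [0, -0.046, -0.042], [0, 0, 0]], [1, [0, -0.046, -0.042], [0, 0, 0]], [1, [0, -0.041, -0.018], [0, 0, 0]], [1, [0, -0.041, -0.018], [0, 0, 0]], [1, [0, -0.041, -0.018], [0, 0, 0]], [1, [0, 0, 0], [0, 0, 0]]])

```text
clock: 14.6
tcp_pos: [0.5699, -0.1397, 0.1117]
tool_rot: [-2.445, -0.001, -1.447]
contact_force: [-0.8, -0.3, 0.1]
opening: -0.004
gripper_force: 0.2
```

```bash
python3 look.py 5
python3 - <<'E'
from tri import *
z=lambda c,u,v,k:cv2.resize(c['img'][v:v+k,u:u+k],(400,400),interpolation=cv2.INTER_CUBIC)
d=np.hstack([z(load('e5'),312,170,50),z(load('s5'),205,220,66)]);cv2.imwrite('pics/k5.png',np.clip(d*1.5,0,255).astype(np.uint8)[:,:,::-1])
E
```

```text
14.75 [ 0.5835 -0.138   0.0943] [-0.47 -1.   -0.66]
-0.0145 -0.011 side 165 291 wrist 468 393
-0.0145 0.011 side 163 256 wrist 465 294
-0.008 -0.011 side 183 305 wrist 500 393
-0.008 0.011 side 180 270 wrist 498 294
0 -0.011 side 204 321 wrist 539 393
0 0.011 side 201 286 wrist 539 294
0.0145 -0.011 side 242 351 wrist 610 393
0.0145 0.011 side 239 315 wrist 612 294
```

View pics/k5.png

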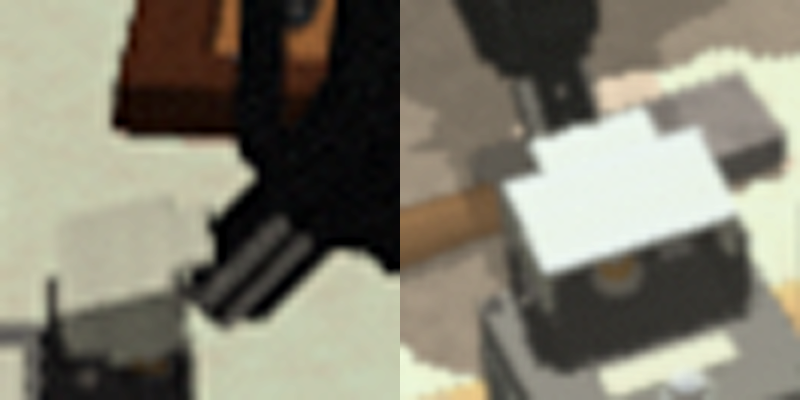

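The guard is lifted, with the hood tilted in both views. The tab edge at about (213,220) rests on the finger back, roughly 7 mm behind the corner at (188,285). Next I'll push on over the toggle.

Request:
drive_tool(moves=[[1, [0, -0.042, -0.004], [0, 0, 0]], [1, [0, -0.042, -0.004], [0, 0, 0]], [1, [0, -0.036, 0.02], [0, 0, 0]], [1, [0, -0.036, 0.02], [0, 0, 0]], [1, [0, -0.036, 0.02], [0, 0, 0]], [1, [0, -0.036, 0.02], [0, 0, 0]], [1, [0, 0, 0], [0, 0, 0]]])

```text
clock: 15.45
tcp_pos: [0.5814, -0.1382, 0.1163]
tool_rot: [-2.444, -0.001, -1.447]
contact_force: [0.1, -1.0, -0.6]
opening: -0.002
gripper_force: 0.1
```

```bash
python3 look.py 6
python3 - <<'E'
from tri import *
z=lambda c,u,v,k:cv2.resize(c['img'][v:v+k,u:u+k],(400,400),interpolation=cv2.INTER_CUBIC)
d=np.hstack([z(load('e6'),312,170,50),z(load('w6'),240,140,200)]);e=np.hstack([z(load('s6'),205,220,66)]);d[200:,200:400]=cv2.resize(e,(200,200))
cv2.imwrite('pics/k6.png',np.clip(d*1.5,0,255).astype(np.uint8)[:,:,::-1])
E
```

```text
15.6 [ 0.5946 -0.1365  0.0991] [ 0.21  0.63 -0.2 ]
-0.0145 -0.011 side 126 276 wrist 469 393
-0.0145 0.011 side 124 241 wrist 466 294
-0.008 -0.011 side 143 289 wrist 500 393
-0.008 0.011 side 141 254 wrist 499 294
0 -0.011 side 164 306 wrist 539 393
0 0.011 side 162 271 wrist 539 294
0.0145 -0.011 side 203 336 wrist 610 393
0.0145 0.011 side 200 300 wrist 613 295
```

View pics/k6.png

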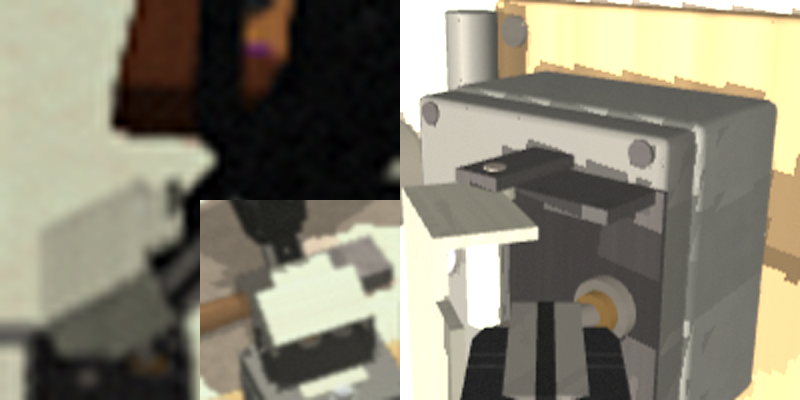

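The guard is clearly raised, and the fingertip is over the nut at (610,305). I've used all my picture views, so I'll check the toggle numerically.

```bash
cat > tog.py <<'E'
from tri import *
h=.124;f=np.array([np.cos(h),np.sin(h),0]);E=np.array([.576,-.137,.107])
def L(x,z,y=0): return E+f*(x+50)/1000+np.array([-f[1],f[0],0])*y/1000+np.array([0,0,(z-92)/1000])
if __name__=='__main__':
    for n in ('w4','w6'):
        c=load(n)
        for nm,(x,z) in dict(nut=(-27,63),OFF=(-34,89),OFFm=(-30.5,75),ON=(-20,89),ONm=(-23.5,75)).items():
            u,v=proj(c,L(x,z)); ui,vi=int(round(u)),int(round(v)); print(n,nm,round((u-240)*2)+400,round((v-140)*2),c['img'][vi,ui] if 0<=ui<640 and 0<=vi<480 else '')
        w=c['img'][280:330:10,240:360:6]  # rows crop 280..380
        print('hue rows'); 
        for row in w: print(' '.join('%3d/%-3d'%(int(p.mean()),int(p[0])-int(p[2])) for p in row))
E
python3 tog.py
```

```text
w4 nut 461 327 [71 67 62]
w4 OFF 387 387 [204 204 178]
w4 OFFm 430 353 [97 94 84]
w4 ON 341 363 [204 207 182]
w4 ONm 407 342 [204 206 182]
hue rows
 86/8    54/4    44/3    45/3    44/4    43/4    43/3    44/3    43/3    44/3    44/4    43/4    62/5    61/6    59/5    74/5    72/5    70/5    68/6    68/4  
 87/8    55/3    45/4    44/4    44/4    81/12   81/12   80/12   76/10   43/2    47/5    47/4    53/5    61/6    60/5    71/5    70/5    70/5    69/4    70/5  
 82/11   85/8    45/4    45/4    43/2    67/44   70/45   67/50   82/13   78/11   71/8    71/9    21/2    72/9    71/9    72/7    71/5    70/5    69/5    69/5  
196/23  199/21  103/14   90/12   71/10   72/11   23/2    22/0    22/0    70/8    70/8    71/8    21/1    71/8    70/8    71/9    23/1    23/0    24/1    76/5  
197/23  199/21  121/15   93/12   71/10   45/3    23/1    23/1    24/-1   71/9    71/8    71/8    22/2    70/8    71/9    70/8    24/0    24/0    25/0    75/6  
w6 nut 585 312 [87 82 75]
w6 OFF 533 367 [76 73 68]
w6 OFFm 564 336 [76 75 68]
w6 ON 481 345 [27 26 26]
w6 ONm 538 326 [25 23 23]
hue rows
203/23  166/25  165/24  171/24  140/16  130/13  203/22  203/23  198/26   59/6    46/4    46/2    46/4    46/3    45/4    45/4    81/11   71/9    69/10   45/3  
203/23  166/24  164/23  147/22  100/11  131/13  203/23  202/24  200/26   79/8    51/4    51/4    40/3    49/5    50/4    70/50   72/53   67/49   84/12   82/12 
205/21  167/24  165/24  165/23   85/12  117/12  203/24  203/24  201/26   70/8    70/7    72/8    21/0    74/9    72/8    74/9    86/13   70/52   70/38   82/13 
204/22  166/23  167/24  166/23  104/14  122/17   25/2    22/-1   21/1    73/9    69/8    73/7    24/1    73/8    73/9    73/9    24/0    23/-1   24/1    74/8  
205/19  167/24  168/25  168/24  105/15  121/17   24/0    24/0    24/1    73/8    72/8    73/8    22/2    73/9    73/9    73/9    22/1    22/-1   24/0    74/7
```

Request:
drive_tool(moves=[[1, [0, 0.036, -0.02], [0, 0, 0]], [1, [0, 0.036, -0.02], [0, 0, 0]], [1, [0, 0.036, -0.02], [0, 0, 0]], [1, [0, 0.036, -0.02], [0, 0, 0]], [1, [0, 0.042, 0.004], [0, 0, 0]], [1, [0, 0.042, 0.004], [0, 0, 0]], [1, [0, 0, 0], [0, 0, 0]]])

```text
clock: 16.3
tcp_pos: [0.5692, -0.1398, 0.111]
tool_rot: [-2.446, -0.001, -1.447]
contact_force: [0.1, 0.1, 0.0]
opening: 0.001
gripper_force: 0.2
```

```bash
python3 look.py 7 | head -1
python3 - <<'E'
from tog import *
for n in 'wes':
    a,b=load(n+'5')['img'].astype(int),load(n+'7')['img'].astype(int); m=(np.abs(a-b).sum(2)>60).astype(np.uint8)
    k,l,st,ce=cv2.connectedComponentsWithStats(m); print(n,[(tuple(map(int,s)),) for s in st[1:] if s[4]>6])
c=load('w7'); 
for nm,(x,z) in dict(nut=(-31,63),OFF=(-38,89),OFFm=(-34.5,75),ON=(-24,89),ONm=(-27.5,75)).items(): print(nm,np.round(proj(c,L(x,z))))
for n in ('w5','w7'):
    w=load(n)['img'][286:340:6,200:300:5]
    print(n); [print(' '.join('%3d'%int(p.mean()) for p in r)) for r in w]
E
```

```text
16.45 [ 0.5836 -0.138   0.0944] [0.13 0.68 0.45]
w [((120, 30, 1, 7, 7),), ((121, 55, 1, 8, 8),), ((122, 84, 1, 7, 7),), ((124, 149, 1, 8, 8),), ((270, 169, 2, 10, 14),), ((549, 178, 6, 6, 28),), ((91, 241, 2, 10, 11),), ((267, 268, 1, 14, 14),), ((274, 292, 21, 19, 205),)]
e []
s []
nut [313. 295.]
OFF [284. 322.]
OFFm [301. 307.]
ON [260. 311.]
ONm [289. 302.]
w5
200 199 200 201 191 187 186 185 185 185 185 117 198 200 128  54  44  45  47  43
202 202 201 200 190 187 185 186 183 185 187 185  82 128 114  55  44  45  46  55
203 200 201 200 191 186 184 184 183 183 188 185 184 128  82  55  45  45  45  71
200 200 201 202 194 185 183 184 183 184 190 186 183 113 107  54  40  23  24  71
201 200 201 200 201 185 183 184 182 183 190 186 184 113 107  49  25  21  23  70
200 200 200 199 199 184 182 186 183 184 189 186 183 185 107  27  29  30  29  71
199 202 202 201 200 185 183 186 185 184 191 186 184 187 108  31  31  29  28  71
201 202 201 201 201 187 184 184 188 186 191 186 184 188 107  23  23  23  23  71
201 200 201 201 199 189 186 184 190 187 190 185 185 190 104  24  23  24  27  67
w7
200 199 199 201 191 186 186 186 185 186 185 117 198 200 128  55  43  44  46  44
201 202 201 200 190 187 185 185 184 184 188 183  83 128 113  54  45  50  59  68
203 200 201 200 190 186 185 185 183 183 190 184 183  91  78  75  79  81  83  71
200 199 200 202 193 186 185 184 183 183 189 185 183 113 103  85  75  25  24  71
202 199 201 199 198 185 184 185 183 183 190 186 183 113 107  74  23  22  25  71
199 200 200 200 200 184 183 186 182 184 190 186 184 185 107  27  28  29  27  70
200 200 202 201 200 184 183 186 185 184 190 186 184 188 107  31  31  27  29  71
201 202 201 200 201 185 184 184 187 186 191 186 184 188 107  22  25  23  22  72
200 200 201 201 199 188 186 184 189 187 190 185 186 189 103  23  22  21  26  67
```

Compared with the earlier picture from the same pose, a handle now runs from the nut towards the hinge side (pixels 274–293, 292–313). The toggle is ON. I'll lower the guard by reversing the path, then draw back.

Request:
drive_tool(moves=[[1, [0, 0.041, 0.018], [0, 0, 0]], [1, [0, 0.041, 0.018], [0, 0, 0]], [1, [0, 0.041, 0.018], [0, 0, 0]], [1, [0, 0.046, 0.042], [0, 0, 0]], [1, [0, 0.046, 0.042], [0, 0, 0]], [1, [0, 0.046, 0.042], [0, 0, 0]], [1, [0, 0.046, 0.042], [0, 0, 0]], [1, [0, 0, 0], [0, 0, 0]]])

```text
clock: 17.25
tcp_pos: [0.5648, -0.1402, 0.0924]
tool_rot: [-2.446, -0.001, -1.447]
contact_force: [-0.8, -0.2, -0.1]
opening: -0.001
gripper_force: 0.0
```

Request:
drive_tool(moves=[[1, [0, 0.075, -0.063], [0, 0, 0]], [1, [0, 0.075, -0.063], [0, 0, 0]], [1, [0, 0.075, -0.063], [0, 0, 0]], [1, [0, 0.075, -0.063], [0, 0, 0]], [1, [0, 0.075, -0.063], [0, 0, 0]], [1, [0, 0.07, -0.06], [0, 0, 0]], [1, [0, -0.09, -0.11], [0, 0, 0]], [1, [0, 0, 0], [0, 0, 0]]])

```text
clock: 18.05
tcp_pos: [0.5364, -0.1441, 0.1012]
tool_rot: [-2.444, -0.001, -1.448]
contact_force: [-0.5, 0.0, 1.3]
opening: 0.003
gripper_force: 0.0
```

```bash
python3 look.py 8|head -1
python3 - <<'E'
from tog import *
for n in 'wes':
    a,b=load(n+'3')['img'].astype(int),load(n+'8')['img'].astype(int); m=(np.abs(a-b).sum(2)>60).astype(np.uint8)
    k,l,st,ce=cv2.connectedComponentsWithStats(m); print(n,[tuple(map(int,s)) for s in st[1:] if s[4]>6])
E
```

```text
18.2 [ 0.5504 -0.1421  0.0837] [-0.04  0.16 -0.41]
w [(54, 0, 210, 183, 971), (239, 0, 12, 24, 32), (264, 0, 15, 28, 80), (567, 69, 33, 128, 614), (515, 75, 29, 210, 524), (287, 95, 11, 24, 77), (279, 96, 11, 25, 63), (572, 115, 3, 9, 14), (128, 119, 5, 14, 27), (124, 120, 6, 14, 28), (229, 136, 110, 38, 432), (181, 138, 5, 7, 22), (306, 139, 4, 4, 9), (196, 140, 33, 40, 266), (331, 141, 18, 5, 37), (350, 142, 6, 4, 15), (357, 143, 4, 2, 7), (359, 143, 37, 101, 325), (344, 147, 26, 3, 33), (371, 149, 11, 113, 291), (569, 148, 4, 9, 18), (360, 156, 12, 22, 92), (247, 168, 22, 4, 28), (270, 171, 23, 5, 26), (299, 174, 45, 105, 263), (181, 180, 18, 4, 28), (208, 180, 8, 5, 17), (626, 183, 3, 5, 11), (53, 184, 84, 81, 271), (176, 184, 4, 8, 18), (183, 184, 91, 64, 338), (224, 184, 11, 4, 20), (603, 184, 10, 6, 24), (614, 185, 4, 2, 7), (176, 186, 17, 39, 94), (563, 186, 2, 5, 7), (619, 186, 4, 2, 7), (246, 189, 8, 3, 12), (514, 190, 5, 5, 9), (117, 193, 60, 12, 65), (267, 193, 9, 3, 13), (508, 193, 5, 5, 9), (527, 192, 22, 6, 43), (287, 195, 8, 92, 169), (575, 195, 11, 29, 60), (495, 196
[... 1790 characters left out ...]
80, 418, 5, 11, 21), (8, 440, 9, 14, 24), (0, 451, 5, 10, 15)]
e [(381, 154, 6, 6, 7), (381, 194, 9, 5, 21), (350, 196, 9, 15, 28), (375, 201, 26, 9, 48), (358, 205, 13, 11, 26), (446, 252, 6, 6, 7), (404, 258, 5, 11, 13), (399, 269, 3, 6, 10), (418, 280, 5, 3, 10), (435, 284, 4, 2, 8), (465, 284, 4, 2, 8), (452, 286, 6, 2, 12), (491, 287, 4, 2, 7), (510, 290, 5, 2, 9)]
s [(179, 85, 6, 2, 7), (152, 93, 9, 4, 19), (162, 101, 3, 3, 7), (161, 119, 6, 4, 14), (162, 124, 7, 2, 13), (198, 135, 7, 2, 7), (187, 145, 16, 6, 19), (187, 149, 27, 9, 54), (179, 152, 5, 3, 9), (182, 158, 4, 3, 8), (222, 174, 6, 4, 11), (189, 183, 13, 3, 28), (200, 192, 4, 3, 8), (271, 197, 3, 6, 7), (270, 206, 7, 26, 35)]
```

Request:
drive_tool(moves=[[1, [0, -0.19, -0.23], [0, 0, 0]], [1, [0, -0.19, -0.23], [0, 0, 0]], [1, [0, -0.19, -0.23], [0, 0, 0]], [1, [0, 0, 0], [0, 0, 0]], [1, [0, 0, 0], [0, 0, 0]]])

```text
clock: 18.7
tcp_pos: [0.5359, -0.1438, 0.145]
tool_rot: [-2.445, -0.001, -1.447]
contact_force: [0.3, 0.4, 0.1]
opening: 0.003
gripper_force: 0.0
```

```bash
python3 look.py 9|head -1
python3 - <<'E'
from tog import *
for n in ('w3','w8'):
    c=load(n); print(n,[(k,np.round(proj(c,L(x,z)))) for k,x,z in (('nut',-31,63),('OFF',-38,89),('ON',-24,89))])
    w=c['img'][262:320:6,196:272:4]
    [print(' '.join('%3d'%int(p.mean()) for p in r)) for r in w]
a,b=load('scene2')['img'].astype(int),load('s9')['img'].astype(int); print('hood diff',np.abs(a-b).sum(2)[243:300,222:280].max(), np.abs(a-b).sum(2)[238:300,222:280].mean())
E
```

```text
18.85 [ 0.5493 -0.1419  0.1271] [-0.09  0.17  0.4 ]
w3 [('nut', array([245., 284.])), ('OFF', array([209., 307.])), ('ON', array([190., 298.]))]
194 102 200 202  85  86  84  55  46  44  44  44  42  45  45  44  45  45  50
199  94 200 202  93  88  55  46  45  46  43  59  83  77  74  65  44  44  43
202 122  84 150 110  88  55  45  45  45  44  69  62  65  83  80  67  44  44
202 199 196 198 181  80  88  44  45  45  61  65  70  68  69  85  82  44  44
202 197 197 197 201 191  93  56  68  71  72  72  71  69  64  85  78  43  44
203 197 199 199 202 193 102  74  74  74  72  62  64  77  86  76  50  44  45
202 200 199 199 202 197 103  73  71  66  44  45  45  45  46  44  44  44  43
202 203 200 200 202 197 102  66  45  46  44  45  47  46  46  43  44  46  44
202 203 200 199 201 198 101  80  46  47  44  44  44  44  44  44  45  44  46
202 202 200 198 201 199  94  63  37  40  44  46  45  45  44  45  45  75  75
w8 [('nut', array([247., 283.])), ('OFF', array([211., 306.])), ('ON', array([192., 297.]))]
201 102 155 202 146  90  85  55  44  44  43  44  44  46  45  44  43  45  44
201  95 112 201 192 106  87  54  44  45  43  46  82  82  75  75  44  46  45
201 194 123  82 143 126  86  56  44  47  44  70  69  64  78  79  79  44  44
202 204 199 199 200 162  90  60  67  71  75  79  81  70  68  84  83  62  44
202 206 199 199 201 197  94  89  84  84  84  84  80  68  65  85  78  51  44
202 201 200 198 200 199  97  95  76  52  45  45  50  81  85  84  53  45  44
202 202 198 197 200 200 102  98  45  47  44  45  45  45  45  43  45  43  44
202 202 199 196 199 202 123  99  45  46  45  45  45  45  44  45  44  45  43
201 201 198 197 199 201 155  99  43  46  44  44  45  44  45  44  45  43  44
201 202 198 198 198 201 191  92  36  37  43  45  46  45  44  45  45  45  73
hood diff 99 2.9382647385984426
```

The handle now leans towards the hinge: it runs flatter from the nut than it did when OFF. The hood matches its shut picture, and nothing else has moved.

```bash
python3 -c "
from workcell import arm
print(arm.finish_job())"
```

```text
the job is handed in; nothing more can be done
None
```

The compressor toggle is ON, the guard has dropped shut and the arm is clear; I handed the job in at about 19 s on the robot's clock, and the camera comparisons show none of the other things on the table moved.

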